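# Ready the plate counter with the orange pen

## Task

Get the plate-counting place ready for the orange pen: take the orange marking pen out of the pen cup and lay it lengthwise in the two notches of the aluminium pen rest, about centred. Then roll the counter's colour wheel up and away from you until the orange ridge points straight up between the white marks. Leave the other two pens standing in the cup and the two culture dishes on the bench where they are.

Things in the scene. Friction and masses are not known exactly. Their poses are not given: they have to be found in the camera images.
- pen_orange: Orange marking pen: cylinder 180 mm long, 14 mm thick, about 30 g. Origin at mid-length on its axis (also mass centre); z along the pen to its upper end. Starts in one bay of the pen cup, leaning 40 degrees from vertical to the cup's -x side, foot in the far bottom corner; its last 77 mm are clear of the near rim. Can be lifted straight up or along its own axis.
- pen_blue: Blue marking pen, same shape and frame as the orange one, in another bay of the cup; stays there.
- pen_white: White marking pen, same shape and frame, in another bay of the cup; stays there.
- caddy: Grey upright pen cup, fixed: 85 (x) by 164 (y) by 85 mm high; origin at the centre of its underside, z up. Three open-topped bays at y = -52, 0, +52 mm, each 77 (x) by 20 mm (y) inside, floor 6 mm, end walls 4 mm. All pens lean over its -x rim, which looks roughly to the robot. Which bay holds which pen varies.
- rest: Aluminium pen rest, fixed: base 90 (x) by 50 (y) by 8 mm, with two V notches, each 8 mm thick, at x = -24 and +24 mm. Notch sides slope 45 degrees, open upwards 31 mm wide (38 mm over the tips); V bottom 35 mm, tips 51 mm above the bench. Origin at the centre of its underside, x along a pen lying in it, z up.
- rest_seat (a point): Midway between the two notches, 45 mm above the bench: the axis of a pen lying in them passes here; axes as the rest's.
- counter: Plate counter, fixed. Origin on the bench below the wheel's axle, y along the axle, z up; -x side looks roughly to the robot. The wheel stands between two grey cheeks (x -30 to 30, y out to -28 and +28, tops 93 mm high), each with a white mark across the middle of its top. At x = 60 to 210 mm a white lit stage, 150 mm wide, 38 mm high, with a clear dish fixed on it.
- wheel_hub (a point): Centre of the colour wheel on its axle, 65 mm above the bench; axes as the counter's. Wheel: black drum of 30 mm radius, 24 mm wide, with 8 straight ridges 45 degrees apart, 5 mm thick, 24 mm wide, out to 48 mm radius. One ridge is orange; the next ahead of it in the rolling direction is blue, the one after white, the other five dark grey.
- wheel (a joint): Wheel angle, rad: 0 when the orange ridge points straight up between the white marks, growing as the top of the wheel moves to the counter's +x (up and away from the robot). Starts at -1.6 to -0.9, orange ridge towards the counter's -x side. No clicks: light friction (about 1 N at the ridge tips) holds it where it is left; it can be rolled back. Range -1.9 to 0.7.
- dish_near: Clear covered culture dish, 90 mm across, 15 mm high, loose on the bench on the robot's side of the pen rest; origin at the centre of its underside. Leave alone.
- dish_far: Clear covered culture dish, 90 mm across, 15 mm high, loose on the bench beyond the pen rest; origin at the centre of its underside. Leave alone.
There are look-alikes about, which are no part of the job. Several things have the shape of the rest; the one meant has the colours described above. Leave any turquoise look-alike of the caddy alone.

How it is judged:
By the outcome, as a careful person would: the job done as asked, in the order asked, and still so for the second after the job is handed in, with the robot touching nothing.
It also fails if it takes over 64 s, if anything falls off the work surface, if the arm or the gripper's body presses on something with over 40 N, if the wrist force passes 120 N, or if a joint passes its speed limit or range.

## Robot

A 6-joint arm with a two-finger parallel gripper is mounted at the origin on the work surface. World frame = base frame: x ahead of the robot, y to its left, z up, the work surface at z = 0. Lengths are in m, angles in rad, forces in N, time in s.
With the tool pointing down it reaches from about 0.25 to 0.775 m from the base axis. Payload 4 kg.
Tool frame: the origin (TCP) lies on the centre line of the jaws, within the pads' length; the fingertips stand 14 mm ahead of it and the grasp point (between the pads) lies 5 mm behind it (r.finger_overhang is the distance from the TCP to the fingertips, in m); z points along the fingers, x is the direction in which the jaws open and shut, and the axes are right-handed (so a half turn about z gives the same grasp; the last joint's range is limited). The gripper opens to 85 mm and grips with 20 to 120 N. Pads are 22 mm wide; open, the fingers measure 114 mm over their backs; the gripper's body (76 mm by 85 mm) begins 54 mm behind the grasp point. The pads swing forward as they close: fully open they stand 13 mm farther back than shut.
Start: joints at [1.109, 0.087, 1.371, -0, 1.684, -0.103], TCP at [0.193, 0.515, 0.245] pointing down, gripper open.
Joint ranges: [-3.1, 3.1], [-0.76, 2.03], [0.27, 2.55], [-1.08, 4.22], [0.17, 2.65], [-2.57, 2.57]. Speed limits (rad/s): [2.79, 2.79, 3.14, 3.14, 3.14, 3.14].

## Interface

Orientations are given as a rotation vector (axis times angle).
In Python, from plant import r gives the robot as it stands.
- The arm moves only by the tool move_arm, never from a script. Its argument "motion" is a list of rows, each an object with "gripper": the closure, from 0 (fully open) to 1 (shut); "xyz": the shift along the world's x, y, z in units of 25 mm (1.0 is 25 mm), a list of three; "rot": the turn, a rotation vector about the world's x, y, z in units of 6 degrees (1.0 is 6 degrees), a list of three. In form: [{"gripper": gripper, "xyz": [dx, dy, dz], "rot": [wx, wy, wz]}, ...]. A call has 1 to 12 rows; each row shifts and turns the commanded pose from where the row before left it; what a row does not reach is not made up. A row lasts 1/12 s, in which the tool goes at most 41.7 mm and 7.16 degrees, less where a joint would pass 70% of its speed; a pose out of reach is approached as far as the arm can. A call is refused whole if a number of a shift passes 1 or a number of a turn 1, either way. A call with a gripper value outside its range is refused whole. The fingers move at their own pace and stop on an object; the grip force is fixed at half the most. Time passes only in rows, so rows that do not move let the fingers close. It gives the time, the measured TCP pose, the force and the opening at its end, in the units of the state.
- r.sense(): the state, without advancing time (a new reading comes with each control period).
- r.grab_frame(name): name is "scene" or "top"; returns a dict with "img" (400x640x3 uint8, blue, green, red), "camera_matrix" (3x3 intrinsics, pixels), "D" ([k1, k2, p1, p2, k3] as OpenCV has them; the pictures are not rectified), "position" and "rotation" of the camera in the world. Camera axes: x right, y up, looking along -z (the intrinsics and any distortion apply to the point x, -y, -z); pixel columns grow to the right and rows downward; lengths in m; the calibration is good to about 2 mm. A picture is of the moment at which its call begins. There is no depth.
- r.finish_job(): hands the job in, once; it reports no verdict.
The state is a dict: "time_s": time; "qpos": joint angles; "joint_velocities": joint speeds; "joint_efforts": joint torques, N m; "tcp_pos": TCP position; "tcp_rot": TCP orientation; "wrist_force": force on the tool from outside, world axes, zero at the start; "torque": the same for the moment, N m; "width": opening from 0.0 (shut) to 1.0 (fully open).
Only numpy, scipy, OpenCV 4.12 (cv2) and the standard library are available. Lean on these libraries where they do the work, as an engineer would, in place of code of your own. Each camera call takes 0.05 s, during which the arm holds its last target.

## Working session

There is one attempt and no reset: what is moved stays moved. The work goes in short steps, Python scripts to look and compute and a tool call to move; the robot and the scene stay as the last step left them, time stands still between calls to the robot, and variables do not carry over. Pictures are saved under pics/ and viewed, and the job is handed in when it is done.

Besides the shell and the picture viewer there is one more tool, called after "Call:" by a JSON object that holds its "name" and its "arguments". move_arm: Moves the arm, as the interface text tells. Its arguments: {"type":"object","properties":{"motion":{"type":"array","items":{"type":"object","properties":{"gripper":{"type":"number"},"xyz":{"type":"array","items":{"type":"number"}},"rot":{"type":"array","items":{"type":"number"}}}}}},"required":["motion"]}

```bash
mkdir -p pics; ls; python3 - <<'E'
from plant import r
import cv2,pickle
print(r.sense())
for n in("scene","top"):
    f=r.grab_frame(n); cv2.imwrite(f"pics/{n}0.png",f["img"]); pickle.dump(f,open(f"{n}0.pkl","wb"))
    print(n,f["camera_matrix"],f["D"],f["position"],f["rotation"])
E
```

```text
pics
{'time_s': 0.0, 'qpos': array([ 1.10889774e+00,  8.79451811e-02,  1.37229177e+00, -1.59024227e-06,
        1.68355051e+00, -1.03051502e-01]), 'joint_velocities': array([-0.00088016,  0.00013338,  0.00037517,  0.0011757 , -0.00163926,
       -0.0010926 ]), 'joint_efforts': array([-2.22304378e-03, -3.51852429e+01, -3.13272679e+01, -4.20616043e-04,
        1.06497563e-02, -1.44736038e-05]), 'tcp_pos': array([0.19292918, 0.51455628, 0.2441254 ]), 'tcp_rot': array([ 2.58135216,  1.78873194, -0.00301849]), 'wrist_force': array([ 0.17400149, -0.31716219, -0.44018352]), 'torque': array([ 0.00209112,  0.04038076, -0.01958084]), 'width': 1.0003217486107432}
scene [[427.9162279    0.         317.77253663]
 [  0.         427.9162279  193.81983308]
 [  0.           0.           1.        ]] [-0.00210262  0.          0.          0.          0.        ] [ 0.99845034 -0.37063358  0.99312752] [0.51264923 0.23669087 0.89877341]
top [[516.63240205   0.         324.43408117]
 [  0.         516.63240205 200.92610147]
 [  0.           0.           1.        ]] [-0.12970071  0.          0.          0.          0.        ] [0.40723884 0.01024738 1.26231876] [ 0.09978202 -0.11152518 -1.56277726]
```

View pics/scene0.png

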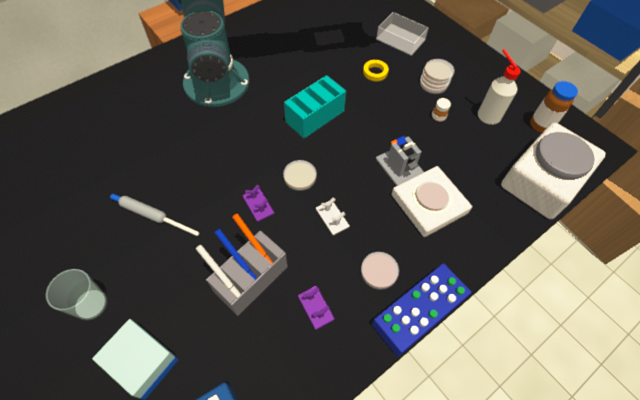

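View pics/top0.png

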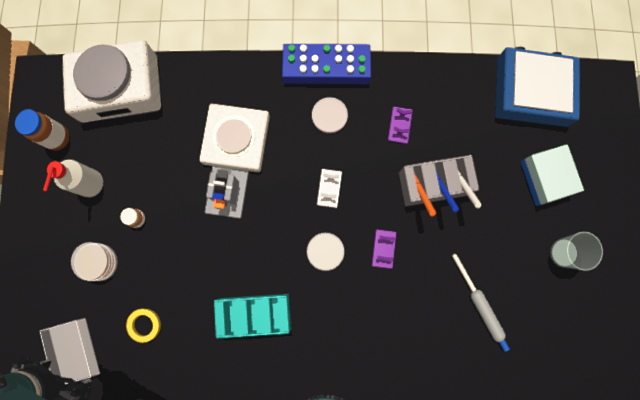

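The top view has +x up and +y to the left. The caddy is around (440,182), with the orange pen at (425,198). The aluminium rest is at (330,188) between the dishes at (330,115) and (325,252). The wheel is at (221,188). I'll enlarge these.

```bash
cat > h.py <<'E'
import numpy as np,cv2,pickle
from scipy.spatial.transform import Rotation as R
def ray(f,u,v):
    p=cv2.undistortPoints(np.array([[[u,v]]],float),f["camera_matrix"],f["D"])[0,0]
    d=R.from_rotvec(f["rotation"]).apply([p[0],-p[1],-1]); return np.array(f["position"]),d
def atz(f,u,v,z):
    o,d=ray(f,u,v); return o+d*(z-o[2])/d[2]
def proj(f,P):
    P=np.atleast_2d(P); c=R.from_rotvec(f["rotation"]).inv().apply(P-f["position"])
    c=c*[1,-1,-1]
    return cv2.projectPoints(c.reshape(-1,1,3),np.zeros(3),np.zeros(3),f["camera_matrix"],f["D"])[0][:,0]
def tri(pts):
    A=0;b=0
    for f,u,v in pts:
        o,d=ray(f,u,v); d=d/np.linalg.norm(d); M=np.eye(3)-np.outer(d,d); A=A+M;b=b+M@o
    return np.linalg.solve(A,b)
def crop(img,x0,y0,w,h,k,out):
    c=cv2.resize(img[y0:y0+h,x0:x0+w],None,fx=k,fy=k,interpolation=cv2.INTER_CUBIC)
    for i in range(0,w,10):
        cv2.line(c,(i*k,0),(i*k,4 if i%50 else 12),(0,255,255),1)
        if i%20==0: cv2.putText(c,str(x0+i),(i*k,22),0,.35,(0,255,255),1)
    for i in range(0,h,10):
        cv2.line(c,(0,i*k),(4,i*k),(0,255,255),1)
        if i%20==0: cv2.putText(c,str(y0+i),(6,i*k+4),0,.35,(0,255,255),1)
    cv2.imwrite(out,c)
def load(n): return pickle.load(open(n+".pkl","rb"))
E
python3 - <<'E'
from h import *
t=load("top0");s=load("scene0")
crop(t["img"],390,145,100,80,8,"pics/t_cad.png")
crop(t["img"],195,95,100,75*1+55,4,"pics/t_cnt.png")
crop(t["img"],195,155,60,70,8,"pics/t_wh.png")
crop(t["img"],295,155,70,70,8,"pics/t_rest.png")
crop(s["img"],190,200,110,115,5,"pics/s_cad.png")
crop(s["img"],370,125,70,70,8,"pics/s_wh.png")
crop(s["img"],300,185,60,60,8,"pics/s_rest.png")
E
```

```text
(no output)
```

View pics/t_cad.png

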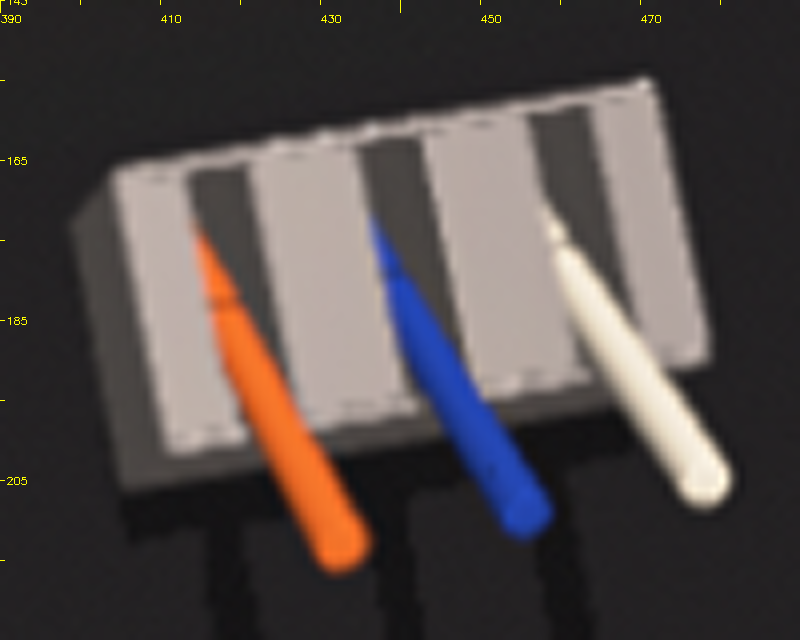

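View pics/t_wh.png

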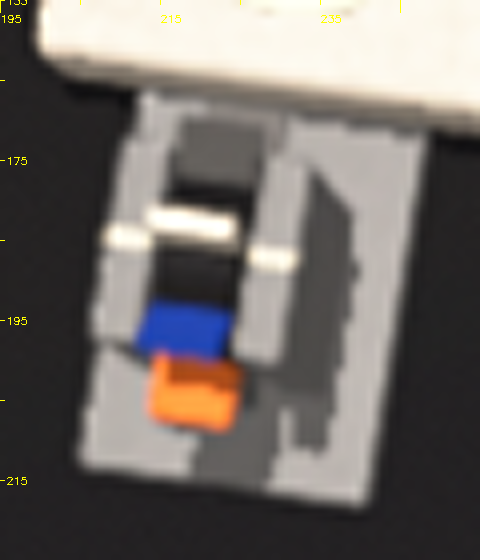

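View pics/t_rest.png

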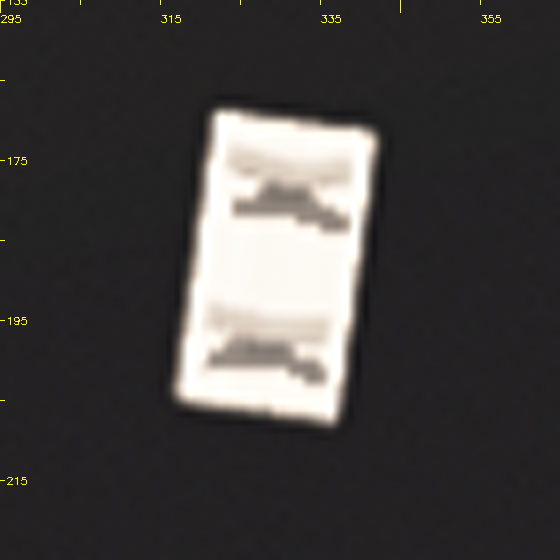

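View pics/s_cad.png

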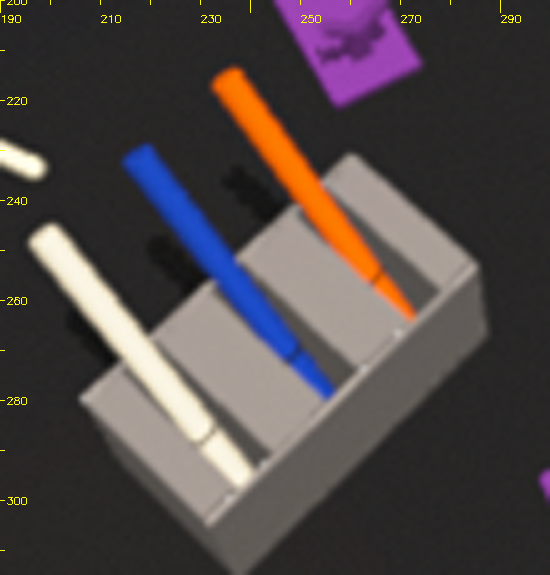

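View pics/s_wh.png

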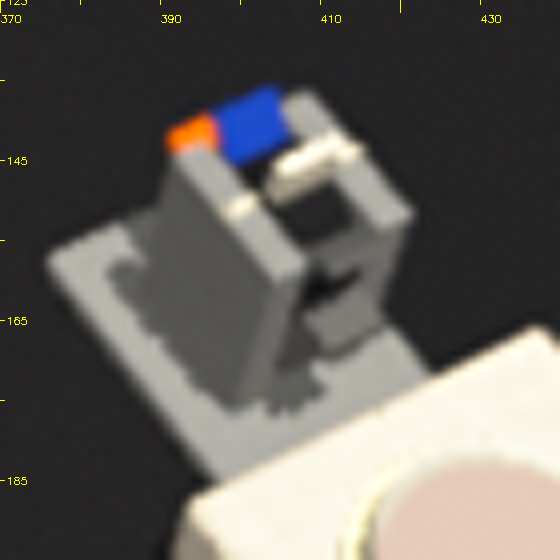

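View pics/s_rest.png

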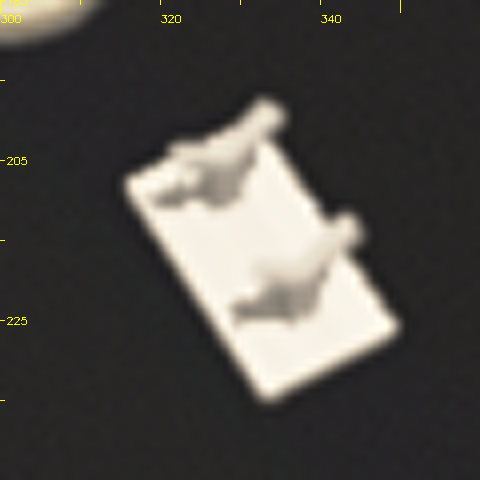

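```bash
python3 - <<'E'
from h import *
np.set_printoptions(precision=4,suppress=True)
t=load("top0");s=load("scene0")
P=np.array([atz(t,*p,.085) for p in [(404.75,166),(471.5,155.25),(478.75,190.25),(411,201.9)]])
print("caddy",P,P.mean(0),np.linalg.norm(P-np.roll(P,-1,0),axis=1))
xa=(P[0]+P[1]-P[2]-P[3]);ya=P[0]+P[3]-P[1]-P[2];print(np.degrees(np.arctan2(xa[1],xa[0])),np.degrees(np.arctan2(-ya[0],ya[1])))
P=np.array([atz(s,190+x/5,200+y/5,.085) for x,y in [(478,263),(207,526),(80,398),(350,153)]])
print("caddy s",P,P.mean(0),np.linalg.norm(P-np.roll(P,-1,0),axis=1))
P=np.array([atz(t,*p,.008) for p in [(321.6,169),(342.25,171.25),(337.25,208),(317,205.25)]])
print("rest",P,P.mean(0),np.linalg.norm(P-np.roll(P,-1,0),axis=1))
xa=(P[0]+P[1]-P[2]-P[3]);ya=P[0]+P[3]-P[1]-P[2];print(np.degrees(np.arctan2(xa[1],xa[0])),np.degrees(np.arctan2(-ya[0],ya[1])))
P=np.array([atz(s,300+x/8,185+y/8,.008) for x,y in [(400,325),(266,402),(125,183)]])
print("rest s",P,(P[0]+P[2])/2)
for n,f,q in(("t",t,[(211,184.75),(229.1,187.4)]),("s",s,[(370+240/8,125+207/8),(370+345/8,125+147/8)])):
    P=np.array([atz(f,*p,.093) for p in q]);print("marks",n,P,P.mean(0)); d=P[0]-P[1]; print(np.degrees(np.arctan2(-d[0],d[1])))
print("pen top",tri([(s,235.6,216),(t,433,213.5)]))
for u,v in((t,433,213.5),): pass
E
```

```text
caddy [[ 0.6501 -0.1851  0.085 ]
 [ 0.6776 -0.3449  0.085 ]
 [ 0.5941 -0.3591  0.085 ]
 [ 0.5657 -0.1982  0.085 ]] [ 0.6219 -0.2718  0.085 ] [0.1621 0.0847 0.1634 0.0854]
9.230784430049546 9.907972124266182
caddy s [[ 0.6499 -0.18    0.085 ]
 [ 0.6795 -0.3423  0.085 ]
 [ 0.5969 -0.357   0.085 ]
 [ 0.5679 -0.1958  0.085 ]] [ 0.6236 -0.2688  0.085 ] [0.165  0.0839 0.1637 0.0835]
rest [[ 0.6568  0.0087  0.008 ]
 [ 0.6515 -0.0424  0.008 ]
 [ 0.5599 -0.0302  0.008 ]
 [ 0.5664  0.0194  0.008 ]] [ 0.6086 -0.0111  0.008 ] [0.0513 0.0924 0.05   0.091 ]
-7.197184402930849 -6.6937501188479205
rest s [[ 0.6588  0.012   0.008 ]
 [ 0.6543 -0.0396  0.008 ]
 [ 0.5638 -0.0271  0.008 ]] [ 0.6113 -0.0076  0.008 ]
marks t [[0.6017 0.2635 0.093 ]
 [0.5957 0.2212 0.093 ]] [0.5987 0.2424 0.093 ]
-8.060440151504691
marks s [[0.5977 0.2246 0.093 ]
 [0.6004 0.2698 0.093 ]] [0.5991 0.2472 0.093 ]
176.55962423855834
pen top [ 0.5331 -0.2333  0.1473]Traceback (most recent call last):
  File "<stdin>", line 17, in <module>
ValueError: too many values to unpack (expected 2)
```

Call:
{"name": "move_arm", "arguments": {"motion": [{"gripper": 0.3,"xyz": [0.48,-1,0],"rot": [0,0,-1]},{"gripper": 0.6,"xyz": [0.48,-1,0],"rot": [0,0,-1]},{"gripper": 0.6,"xyz": [0.48,-1,0],"rot": [0,0,-1]},{"gripper": 0.6,"xyz": [0.48,-1,0],"rot": [0,0,-1]},{"gripper": 0.6,"xyz": [0.48,-1,0],"rot": [0,0,-1]},{"gripper": 0.6,"xyz": [0.48,-1,0],"rot": [0,0,-1]},{"gripper": 0.6,"xyz": [0.48,-1,0],"rot": [0,0,-1]},{"gripper": 0.6,"xyz": [0.48,-1,0],"rot": [0,0,-1]},{"gripper": 0.6,"xyz": [0.48,-1,0],"rot": [0,0,-1]},{"gripper": 0.6,"xyz": [0.48,-1,0],"rot": [0,0,-1]}]}}

```text
time_s: 0.93
tcp_pos: [0.3132, 0.2636, 0.2449]
tcp_rot: [3.131, 0.251, -0.001]
wrist_force: [0.3, 0.3, 0.2]
width: 0.4
```

Call:
{"name": "move_arm", "arguments": {"motion": [{"gripper": 0.6,"xyz": [0.48,-1,0],"rot": [0,0,-1]},{"gripper": 0.6,"xyz": [0.48,-1,0],"rot": [0,0,-1]},{"gripper": 0.6,"xyz": [0.48,-1,0],"rot": [0,0,-1]},{"gripper": 0.6,"xyz": [0.48,-1,0],"rot": [0,0,-1]},{"gripper": 0.6,"xyz": [0.48,-1,0],"rot": [0,0,-1]},{"gripper": 0.6,"xyz": [0.48,-1,0],"rot": [0,0,-1]},{"gripper": 0.6,"xyz": [0.48,-1,0],"rot": [0,0,-1]},{"gripper": 0.6,"xyz": [0.48,-1,0],"rot": [0,0,-1]},{"gripper": 0.6,"xyz": [0.48,-1,0],"rot": [0,0,-1]},{"gripper": 0.6,"xyz": [0.48,-1,0],"rot": [0,0,-1]}]}}

```text
time_s: 1.77
tcp_pos: [0.4332, 0.0136, 0.2449]
tcp_rot: [2.837, -1.349, -0.001]
wrist_force: [0.8, 0.3, -0.3]
width: 0.401
```

Call:
{"name": "move_arm", "arguments": {"motion": [{"gripper": 0.6,"xyz": [0.48,-1,0],"rot": [0,0,-1]},{"gripper": 0.6,"xyz": [0.48,-1,0],"rot": [0,0,-1]},{"gripper": 0.6,"xyz": [0.48,-1,0],"rot": [0,0,-1]},{"gripper": 0.6,"xyz": [0.48,-1,0],"rot": [0,0,-1]},{"gripper": 0.6,"xyz": [0.48,-1,0],"rot": [0,0,-1]},{"gripper": 0.6,"xyz": [0.48,-1,0],"rot": [-0.167,0.986,0]},{"gripper": 0.6,"xyz": [0.48,-1,0],"rot": [-0.167,0.986,0]},{"gripper": 0.6,"xyz": [0.48,-1,0],"rot": [-0.167,0.986,0]},{"gripper": 0.6,"xyz": [0.48,-1,0],"rot": [-0.167,0.986,0]},{"gripper": 0.6,"xyz": [0.48,-0.8,0],"rot": [0,0,0]},{"gripper": 0.6,"xyz": [0,0,0],"rot": [0,0,0]},{"gripper": 0.6,"xyz": [0,0,0],"rot": [0,0,0]}]}}

```text
time_s: 2.77
tcp_pos: [0.5534, -0.2307, 0.2428]
tcp_rot: [2.131, -1.808, -0.388]
wrist_force: [-0.5, -0.0, 0.2]
width: 0.404
```

```bash
cat > snap.py <<'E'
import sys
from plant import r
from h import *
def snap(tag):
    out={}
    for n in("scene","top"):
        f=r.grab_frame(n); pickle.dump(f,open(f"{n}{tag}.pkl","wb")); out[n]=f
    return out["top"],out["scene"]
E
python3 - <<'E'
from snap import *
np.set_printoptions(precision=4,suppress=True)
t,s=snap("1")
st=r.sense();M=R.from_rotvec(st["tcp_rot"]).as_matrix();print(M,st["qpos"],st["tcp_pos"])
yaw=np.radians(9.6);c=np.array([.623,-.2703,0])
Rz=R.from_euler("z",yaw)
u=np.array([-np.sin(np.radians(40)),0,np.cos(np.radians(40))]);m=np.array([-.0247,.052,.0794])
pts=c+Rz.apply([m+u*k for k in(.09,.055,0,-.06)])
print(pts)
for n,f,b in(("t",t,(390,145,100,80,8)),("s",s,(190,190,110,115,5))):
    im=f["img"].copy(); x0,y0,w,h,k=b; crop(im,*b,f"pics/{n}1.png")
    I=cv2.imread(f"pics/{n}1.png")
    for p in proj(f,pts): cv2.circle(I,(int((p[0]-x0)*k),int((p[1]-y0)*k)),3,(0,255,0),-1)
    cv2.imwrite(f"pics/{n}1.png",I)
E
```

```text
[[ 0.1644 -0.9012 -0.4011]
 [-0.9864 -0.1499 -0.0676]
 [ 0.0008  0.4067 -0.9135]] [-0.3785  0.4552  0.9687 -0.2425  2.0689  0.9488] [ 0.5528 -0.2295  0.2455]
[[ 0.5329 -0.2328  0.1483]
 [ 0.5551 -0.229   0.1215]
 [ 0.59   -0.2231  0.0794]
 [ 0.628  -0.2167  0.0334]]
```

View pics/t1.png

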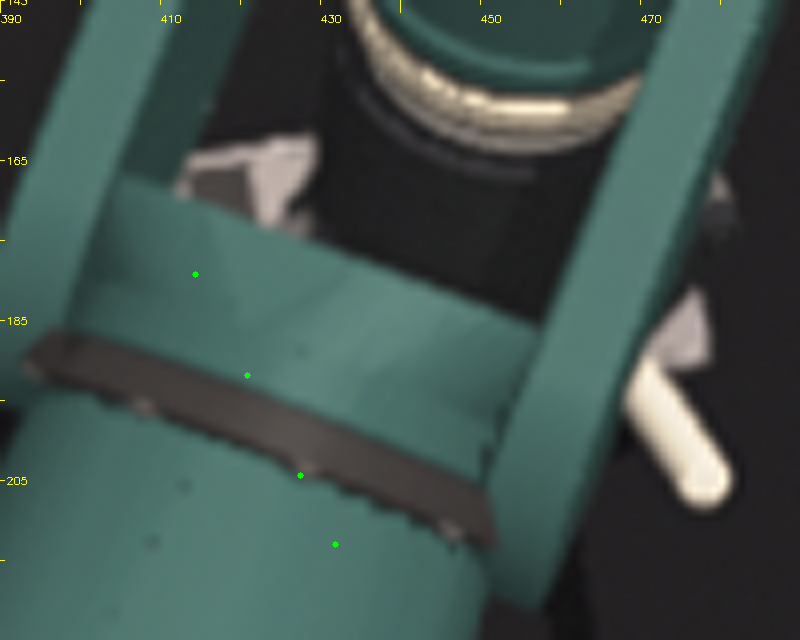

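View pics/s1.png

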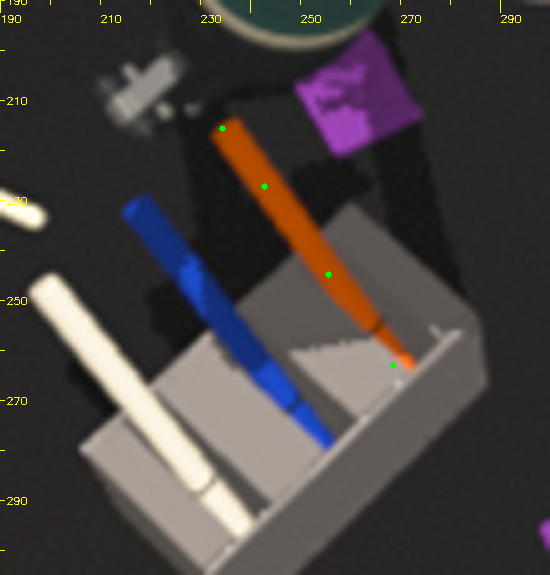

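Call:
{"name": "move_arm", "arguments": {"motion": [{"gripper": 0.6,"xyz": [0,0,-0.7],"rot": [0,0,0]},{"gripper": 0.6,"xyz": [0,0,-0.8],"rot": [0,0,0]},{"gripper": 0.6,"xyz": [0,0,-0.8],"rot": [0,0,0]},{"gripper": 0.6,"xyz": [0,0,-0.8],"rot": [0,0,0]},{"gripper": 0.6,"xyz": [0,0,-0.5],"rot": [0,0,0]},{"gripper": 0.6,"xyz": [0,0,-0.2],"rot": [0,0,0]},{"gripper": 0.6,"xyz": [0,0,0],"rot": [0,0,0]}]}}

```text
time_s: 3.45
tcp_pos: [0.5523, -0.2292, 0.15]
tcp_rot: [2.133, -1.806, -0.385]
wrist_force: [-0.3, -0.3, -0.1]
width: 0.397
```

```bash
python3 - <<'E'
from snap import *
t,s=snap("2")
print(r.sense()["tcp_pos"],r.sense()["wrist_force"])
crop(s["img"],190,190,110,115,5,"pics/s2.png")
I=cv2.imread("pics/s2.png")
st=r.sense();M=R.from_rotvec(st["tcp_rot"]).as_matrix()
g=st["tcp_pos"]-.005*M[:,2]
for p in proj(s,np.array([g,st["tcp_pos"]+.014*M[:,2]])): cv2.circle(I,(int((p[0]-190)*5),int((p[1]-190)*5)),3,(0,255,0),-1)
cv2.imwrite("pics/s2.png",I)
E
```

```text
[ 0.55339285 -0.22990853  0.1519136 ] [-0.00583757 -0.23664556 -0.41531234]
```

View pics/s2.png

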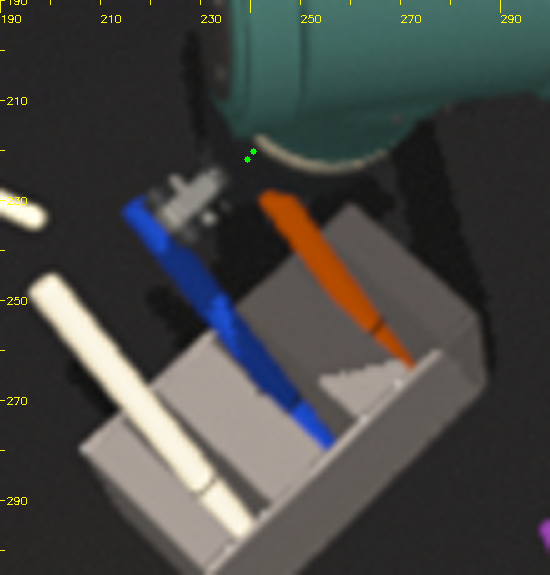

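Call:
{"name": "move_arm", "arguments": {"motion": [{"gripper": 0.6,"xyz": [0,0,-0.4],"rot": [0,0,0]},{"gripper": 0.6,"xyz": [0,0,-0.5],"rot": [0,0,0]},{"gripper": 0.6,"xyz": [0,0,-0.4],"rot": [0,0,0]},{"gripper": 0.6,"xyz": [0,0,-0.1],"rot": [0,0,0]},{"gripper": 0.6,"xyz": [0,0,0],"rot": [0,0,0]}]}}

```text
time_s: 3.97
tcp_pos: [0.5522, -0.2296, 0.1131]
tcp_rot: [2.132, -1.806, -0.388]
wrist_force: [0.0, 0.3, -0.1]
width: 0.399
```

```bash
python3 - <<'E'
from snap import *
t,s=snap("3")
print(r.sense()["tcp_pos"],r.sense()["wrist_force"])
crop(s["img"],190,190,110,115,5,"pics/s3.png")
E
```

```text
[ 0.55298951 -0.23005454  0.11496006] [0.2567472  0.21429205 1.18750288]
```

View pics/s3.png

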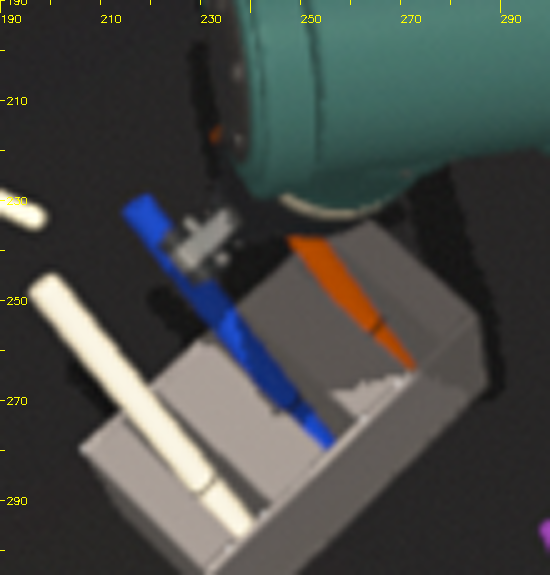

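The orange pen's tip shows at (231,217) between the fingers, and the blue pen is untouched. I'll close now.

Call:
{"name": "move_arm", "arguments": {"motion": [{"gripper": 0.75,"xyz": [0,0,0],"rot": [0,0,0]},{"gripper": 0.8,"xyz": [0,0,0],"rot": [0,0,0]},{"gripper": 0.85,"xyz": [0,0,0],"rot": [0,0,0]},{"gripper": 1,"xyz": [0,0,0],"rot": [0,0,0]},{"gripper": 1,"xyz": [0,0,0],"rot": [0,0,0]},{"gripper": 1,"xyz": [0,0,0],"rot": [0,0,0]},{"gripper": 1,"xyz": [0,0,0],"rot": [0,0,0]}]}}

```text
time_s: 4.65
tcp_pos: [0.5533, -0.2302, 0.1157]
tcp_rot: [2.133, -1.808, -0.382]
wrist_force: [0.7, -0.5, 0.7]
width: 0.138
```

Call:
{"name": "move_arm", "arguments": {"motion": [{"gripper": 1,"xyz": [0,0,0.3],"rot": [0,0,0]},{"gripper": 1,"xyz": [0,0,0.6],"rot": [0,0,0]},{"gripper": 1,"xyz": [0,0,0.8],"rot": [0,0,0]},{"gripper": 1,"xyz": [0,0,0.8],"rot": [0,0,0]},{"gripper": 1,"xyz": [0,0,0.8],"rot": [0,0,0]},{"gripper": 1,"xyz": [0,0,0.6],"rot": [0,0,0]},{"gripper": 1,"xyz": [0,0,0.3],"rot": [0,0,0]},{"gripper": 1,"xyz": [0,0,0],"rot": [0,0,0]}]}}

```text
time_s: 5.32
tcp_pos: [0.5538, -0.2302, 0.223]
tcp_rot: [2.134, -1.81, -0.377]
wrist_force: [-0.8, -0.1, -0.7]
width: 0.141
```

```bash
python3 - <<'E'
from snap import *
t,s=snap("4")
print(r.sense()["tcp_pos"],r.sense()["wrist_force"],r.sense()["width"])
crop(s["img"],180,140,130,150,4,"pics/s4.png")
crop(t["img"],380,130,120,100,6,"pics/t4.png")
E
```

```text
[ 0.55305676 -0.22990184  0.21980652] [-0.64478827 -0.45588076 -0.69190651] 0.1409744072817727
```

View pics/s4.png

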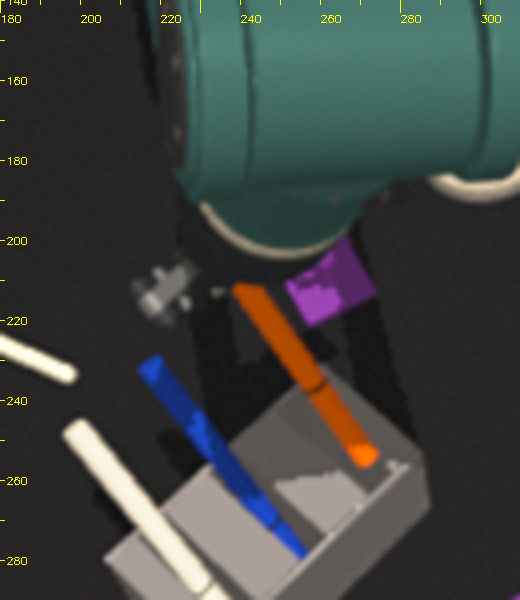

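View pics/t4.png

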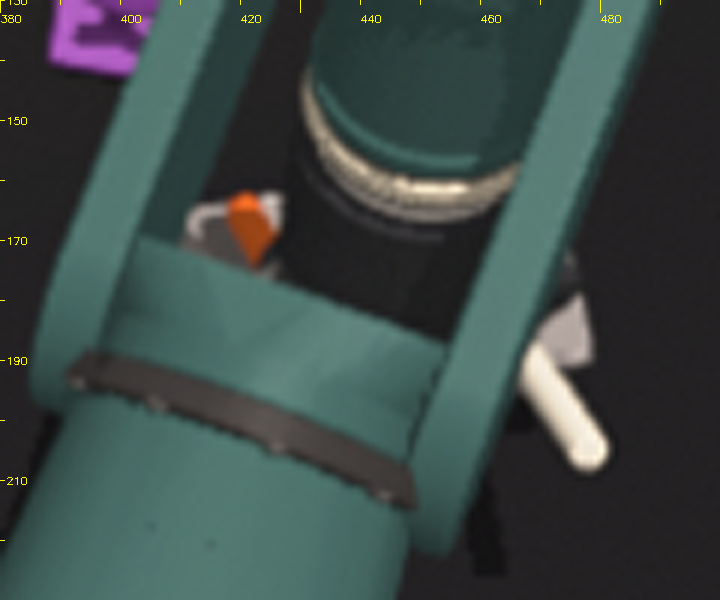

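```bash
python3 - <<'E'
from snap import *
t,s=load("top4"),load("scene4")
print(tri([(s,180+364/4,140+455/4),(t,380+243/6,130+203/6)]))
st=r.sense();M=R.from_rotvec(st["tcp_rot"]).as_matrix();print(st["tcp_pos"],M)
# scene images of pen axis at lower end/joint
print(proj(s,[[.647,-.214,.113]]),proj(t,[[.647,-.214,.113]]))
E
```

```text
[ 0.64754551 -0.21492479  0.12299301]
[ 0.55305676 -0.22990184  0.21980652] [[ 1.64447946e-01 -9.01026638e-01 -4.01382449e-01]
 [-9.86385430e-01 -1.49882762e-01 -6.76678720e-02]
 [ 8.10245037e-04  4.07045642e-01 -9.13407460e-01]]
[[271.59984105 255.13385834]] [[419.29959063 164.97824284]]
```

Call:
{"name": "move_arm", "arguments": {"motion": [{"gripper": 1,"xyz": [0.015,0.4,0],"rot": [0,0,-0.92]},{"gripper": 1,"xyz": [0.015,0.7,0],"rot": [0,0,-0.92]},{"gripper": 1,"xyz": [0.015,0.8,0],"rot": [0,0,-0.93]},{"gripper": 1,"xyz": [0.015,0.9,0],"rot": [-0.113,-0.92,0]},{"gripper": 1,"xyz": [0.015,0.9,0],"rot": [-0.113,-0.92,0]},{"gripper": 1,"xyz": [0.015,0.9,0],"rot": [-0.113,-0.92,0]},{"gripper": 1,"xyz": [0.015,0.9,0],"rot": [-0.113,-0.92,0]},{"gripper": 1,"xyz": [0.015,0.9,0],"rot": [-0.113,-0.92,0]},{"gripper": 1,"xyz": [0.015,0.9,0],"rot": [-0.113,-0.92,0]},{"gripper": 1,"xyz": [0.015,0.8,0],"rot": [-0.113,-0.92,0]},{"gripper": 1,"xyz": [0.015,0.6,0],"rot": [-0.113,-0.92,0]},{"gripper": 1,"xyz": [0.015,0.38,0],"rot": [-0.113,-0.92,0]}]}}

```text
time_s: 6.42
tcp_pos: [0.5567, -0.0013, 0.2188]
tcp_rot: [-1.851, 2.097, -0.485]
wrist_force: [-0.6, 0.0, -0.5]
width: 0.142
```

Call:
{"name": "move_arm", "arguments": {"motion": [{"gripper": 1,"xyz": [0,0,-0.5],"rot": [0,0,0]},{"gripper": 1,"xyz": [0,0,-0.8],"rot": [0,0,0]},{"gripper": 1,"xyz": [0,0,-0.7],"rot": [0,0,0]},{"gripper": 1,"xyz": [0,0,-0.4],"rot": [0,0,0]},{"gripper": 1,"xyz": [0,0,0],"rot": [0,0,0]},{"gripper": 1,"xyz": [0,0,0],"rot": [0,0,0]}]}}

```text
time_s: 6.92
tcp_pos: [0.557, -0.003, 0.1588]
tcp_rot: [-1.853, 2.102, -0.482]
wrist_force: [0.0, 0.1, 0.2]
width: 0.146
```

```bash
python3 - <<'E'
from snap import *
np.set_printoptions(precision=4,suppress=True)
t,s=snap("5")
st=r.sense();M=R.from_rotvec(st["tcp_rot"]).as_matrix();print(st["tcp_pos"],M,st["qpos"],st["width"])
crop(s["img"],270,140,130,130,5,"pics/s5.png")
crop(t["img"],290,130,80,100,6,"pics/t5.png")
E
```

```text
[ 0.5584 -0.0032  0.1614] [[-0.1249 -0.8906  0.4373]
 [-0.9922  0.1127 -0.0538]
 [-0.0013 -0.4406 -0.8977]] [-0.1023 -0.1486  1.832  -0.0106  1.0019  1.5976] 0.13854581740139368
```

View pics/s5.png

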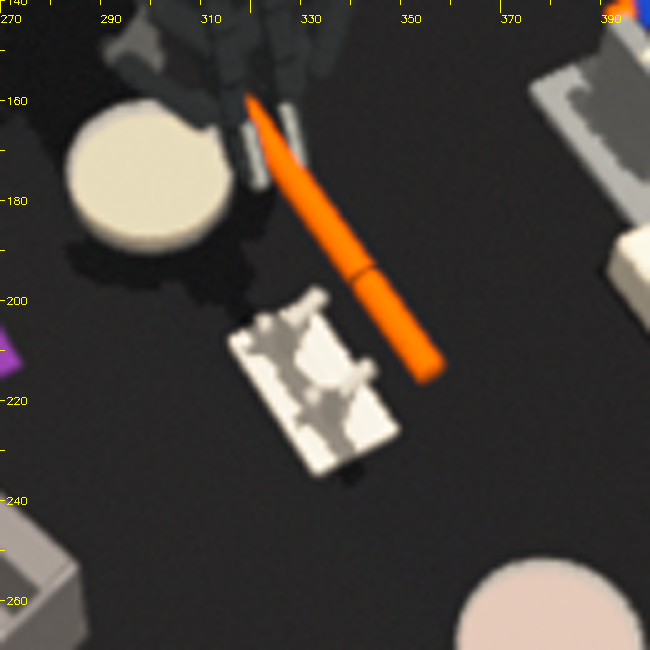

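View pics/t5.png

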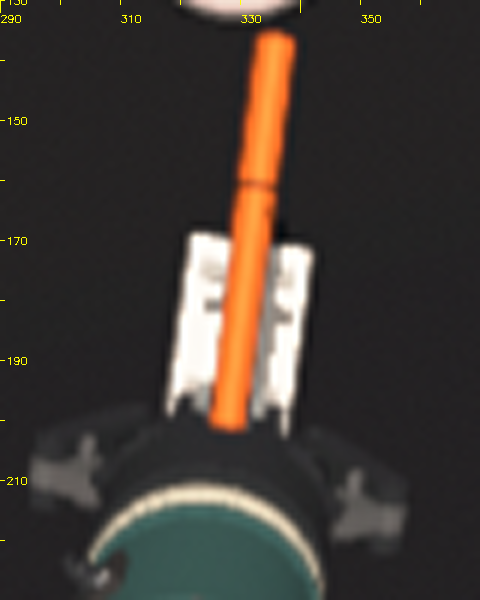

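```bash
python3 - <<'E'
from snap import *
np.set_printoptions(precision=4,suppress=True)
t,s=load("top5"),load("scene5")
a=tri([(s,270+430/5,140+369/5),(t,290+275/6,130+35/6)]);b=tri([(s,270+363/5,140+272/5),(t,290+255/6,130+184/6)])
print("end",a,"ring",b,np.linalg.norm(a-b),(a-b)/np.linalg.norm(a-b))
st=r.sense();M=R.from_rotvec(st["tcp_rot"]).as_matrix();g=st["tcp_pos"]-.005*M[:,2]
print("g",g,a-g,np.linalg.norm(a-g))
for zz in (.150,.160,.166,.175):print(atz(s,270+250/5,140+96/5,zz), atz(t,290+275/6,130+36/6,zz))
# predicted pen proj, for overlay
d=np.array([np.cos(np.radians(7)),-np.sin(np.radians(7)),0])
for off in(0,.003): print(proj(s,[g-.035*d,g+.145*d]),proj(t,[g-.035*d,g+.145*d]))
E
```

```text
end [ 0.6992 -0.0214  0.1678] ring [ 0.6435 -0.0142  0.1693] 0.056195220708075505 [ 0.9914 -0.1279 -0.0271]
g [ 0.5562 -0.0029  0.1659] [ 0.143  -0.0184  0.0019] 0.14419398130803363
[0.5251 0.0137 0.15  ] [ 0.7032 -0.0223  0.15  ]
[0.5307 0.0091 0.16  ] [ 0.7006 -0.022   0.16  ]
[0.5341 0.0064 0.166 ] [ 0.699  -0.0218  0.166 ]
[0.5391 0.0023 0.175 ] [ 0.6966 -0.0215  0.175 ]
[[315.0875 156.8069]
 [356.2352 214.3429]] [[324.8578 216.8838]
 [335.292  135.5159]]
[[315.0875 156.8069]
 [356.2352 214.3429]] [[324.8578 216.8838]
 [335.292  135.5159]]
```

Call:
{"name": "move_arm", "arguments": {"motion": [{"gripper": 1,"xyz": [0,0,-0.5],"rot": [0,0,0]},{"gripper": 1,"xyz": [0,0,-0.8],"rot": [0,0,0]},{"gripper": 1,"xyz": [0,0,-0.8],"rot": [0,0,0]},{"gripper": 1,"xyz": [0,0,-0.8],"rot": [0,0,0]},{"gripper": 1,"xyz": [0,0,-0.7],"rot": [0,0,0]},{"gripper": 1,"xyz": [0,0,-0.5],"rot": [0,0,0]},{"gripper": 1,"xyz": [0,0,-0.3],"rot": [0,0,0]},{"gripper": 1,"xyz": [0,0,-0.1],"rot": [0,0,0]},{"gripper": 1,"xyz": [0,0,0],"rot": [0,0,0]},{"gripper": 1,"xyz": [0,0,0],"rot": [0,0,0]}]}}

```text
time_s: 7.85
tcp_pos: [0.5588, -0.0032, 0.0494]
tcp_rot: [-1.85, 2.098, -0.487]
wrist_force: [0.5, -0.2, 0.2]
width: 0.144
```

```bash
python3 - <<'E'
from snap import *
np.set_printoptions(precision=4,suppress=True)
t,s=snap("6")
st=r.sense();print(st["tcp_pos"],st["wrist_force"])
crop(s["img"],290,150,80,90,7,"pics/s6.png")
crop(t["img"],290,130,80,100,6,"pics/t6.png")
E
```

```text
[ 0.5588 -0.0031  0.0496] [ 0.178  -0.0003  0.484 ]
```

View pics/s6.png

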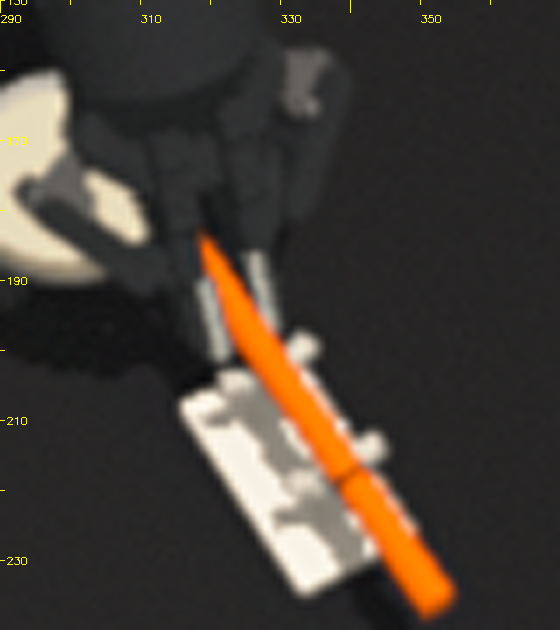

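View pics/t6.png

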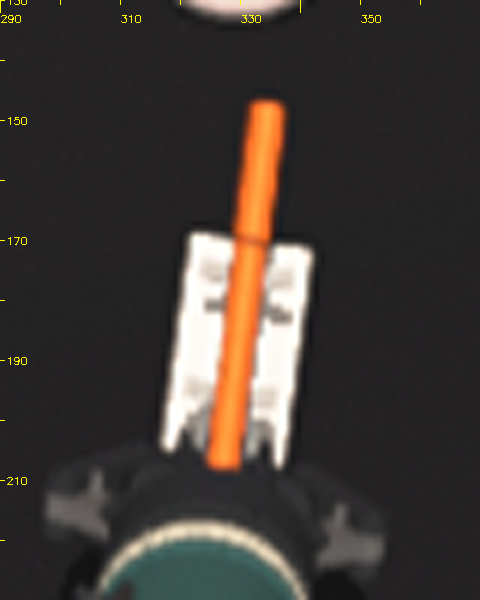

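Call:
{"name": "move_arm", "arguments": {"motion": [{"gripper": 1,"xyz": [0,0,-0.1],"rot": [0,0,0]},{"gripper": 1,"xyz": [0,0,-0.1],"rot": [0,0,0]},{"gripper": 1,"xyz": [0,0,-0.06],"rot": [0,0,0]},{"gripper": 1,"xyz": [0,0,0],"rot": [0,0,0]},{"gripper": 1,"xyz": [0,0,0],"rot": [0,0,0]}]}}

```text
time_s: 8.37
tcp_pos: [0.5578, -0.0029, 0.0416]
tcp_rot: [-1.852, 2.099, -0.485]
wrist_force: [-0.2, 1.4, 1.5]
width: 0.145
```

```bash
python3 - <<'E'
from snap import *
np.set_printoptions(precision=4,suppress=True)
st=r.sense();print(st["tcp_pos"],st["wrist_force"])
t=load("top6");s=load("scene6")
e=tri([(t,290+266/6,130+102/6),(s,290+435/7,150+605/7)]);print(e, e-.09*np.array([.9925,-.122,0]))
E
```

```text
[ 0.5578 -0.0029  0.0416] [-0.1796  1.3549  1.5087]
[ 0.7011 -0.0214  0.0563] [ 0.6118 -0.0104  0.0563]
```

Call:
{"name": "move_arm", "arguments": {"motion": [{"gripper": 1,"xyz": [0,0.06,-0.04],"rot": [0,0,0]},{"gripper": 1,"xyz": [0,0,0],"rot": [0,0,0]},{"gripper": 1,"xyz": [0,0,0],"rot": [0,0,0]}]}}

```text
time_s: 8.62
tcp_pos: [0.558, -0.002, 0.0409]
tcp_rot: [-1.852, 2.099, -0.486]
wrist_force: [-1.4, -3.4, 2.0]
width: 0.138
```

Call:
{"name": "move_arm", "arguments": {"motion": [{"gripper": 1,"xyz": [0,-0.035,0],"rot": [0,0,0]},{"gripper": 1,"xyz": [0,0,0],"rot": [0,0,0]}]}}

```text
time_s: 8.78
tcp_pos: [0.558, -0.0023, 0.0408]
tcp_rot: [-1.851, 2.099, -0.485]
wrist_force: [-1.2, 0.2, 3.6]
width: 0.14
```

Call:
{"name": "move_arm", "arguments": {"motion": [{"gripper": 0.8,"xyz": [0,0,0],"rot": [0,0,0]},{"gripper": 0.7,"xyz": [0,0,0],"rot": [0,0,0]},{"gripper": 0.6,"xyz": [0,0,0],"rot": [0,0,0]},{"gripper": 0.55,"xyz": [0,0,0],"rot": [0,0,0]},{"gripper": 0.55,"xyz": [0,0,0],"rot": [0,0,0]},{"gripper": 0.55,"xyz": [0,0,0],"rot": [0,0,0]}]}}

```text
time_s: 9.28
tcp_pos: [0.5575, -0.0023, 0.0401]
tcp_rot: [-1.852, 2.1, -0.484]
wrist_force: [0.5, 0.1, 0.3]
width: 0.447
```

```bash
python3 - <<'E'
from snap import *
t,s=snap("7")
crop(s["img"],290,150,80,90,7,"pics/s7.png")
crop(t["img"],290,130,80,100,6,"pics/t7.png")
E
```

```text
(no output)
```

View pics/s7.png

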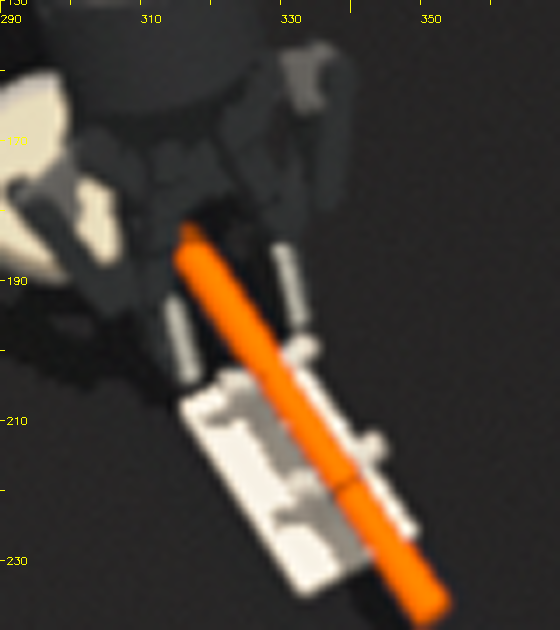

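Call:
{"name": "move_arm", "arguments": {"motion": [{"gripper": 0.5,"xyz": [-0.12,0.01,0.25],"rot": [0,0,0]},{"gripper": 0.5,"xyz": [-0.24,0.03,0.5],"rot": [0,0,0]},{"gripper": 0.5,"xyz": [-0.44,0.05,0.9],"rot": [0,0,0]},{"gripper": 0.5,"xyz": [-0.44,0.05,0.9],"rot": [0,0,0]},{"gripper": 0.6,"xyz": [-0.44,0.05,0.9],"rot": [0,0,0]},{"gripper": 0.8,"xyz": [-0.3,0.05,0.9],"rot": [0.113,0.92,0]},{"gripper": 1,"xyz": [0,0.5,0.8],"rot": [0.113,0.92,0]},{"gripper": 1,"xyz": [0,0.9,0.4],"rot": [0.113,0.92,0]},{"gripper": 1,"xyz": [0,0.9,0],"rot": [0.113,0.92,0]},{"gripper": 1,"xyz": [0,0.9,0],"rot": [0.08,0.65,0]}]}}

```text
time_s: 10.22
tcp_pos: [0.5096, 0.0844, 0.1821]
tcp_rot: [2.077, -2.357, -0.001]
wrist_force: [1.2, -0.3, -0.1]
width: -0.0
```

```bash
python3 - <<'E'
from snap import *
np.set_printoptions(precision=4,suppress=True)
t,s=snap("8")
st=r.sense();M=R.from_rotvec(st["tcp_rot"]).as_matrix();print(st["tcp_pos"],M,st["qpos"])
crop(s["img"],280,120,160,125,5,"pics/s8.png")
crop(t["img"],190,130,160,100,5,"pics/t8.png")
E
```

```text
[0.5097 0.0859 0.1794] [[-0.122  -0.9925 -0.0026]
 [-0.9925  0.122   0.0017]
 [-0.0013  0.0028 -1.    ]] [0.0562 0.0376 1.5541 0.0018 1.5524 1.7492]
```

View pics/s8.png

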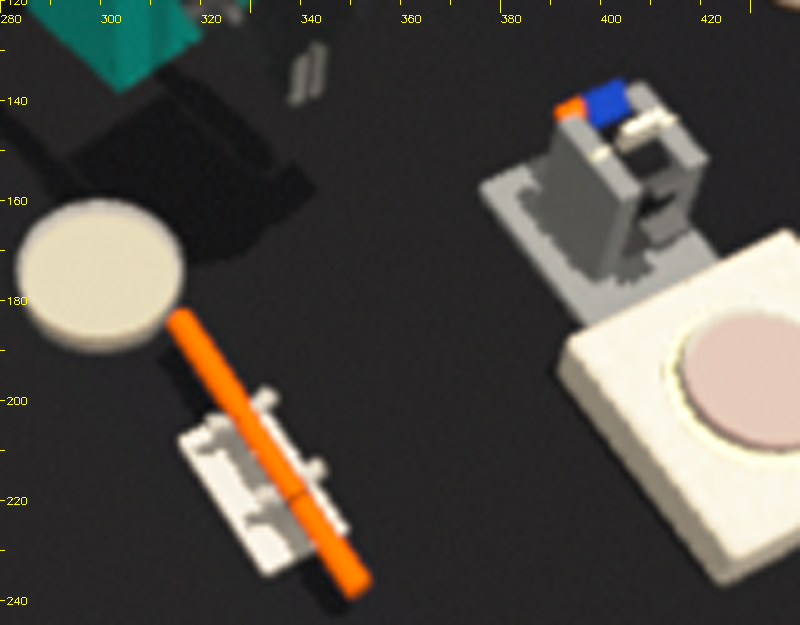

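View pics/t8.png

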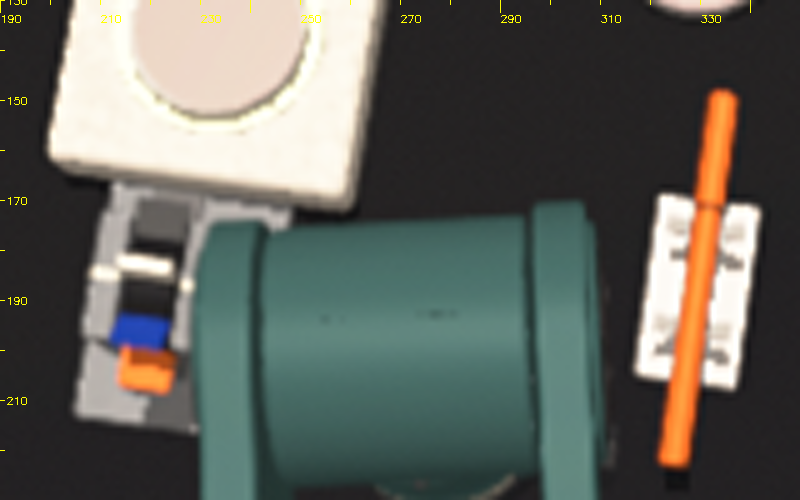

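```bash
python3 - <<'E'
from snap import *
np.set_printoptions(precision=4,suppress=True)
t=load("top0");s=load("scene0")
w=lambda x,y,z,f=t:atz(f,195+x/8,155+y/8,z)
def ang(a,b): d=b-a; return np.degrees(np.arctan2(d[1],d[0]))
print("base edges yaw",ang(w(80,465,.004),w(140,92,.004)),ang(w(368,505,.004),w(428,132,.004)),ang(w(80,465,.004),w(368,505,.004))+90)
# cheek tops: left cheek outer edge, right cheek outer
L=[w(128,150,.093),w(97,340,.093)];print("left outer",L,ang(L[1],L[0]))
Rr=[w(310,165,.093),w(272,365,.093)];print("right outer",Rr,ang(Rr[1],Rr[0]))
print("marks",w(128,238,.093),w(273,259,.093))
print("white tip", w(150,215,.113),w(237,228,.113),"mid",w(193,222,.113))
print("blue far edge",w(185,305,.1),w(178,355,.1)); 
# stage top corners from scene/top
t8=load("top8")
q=lambda x,y:atz(t8,190+x/5,130+y/5,.038)
print("stage near edge",q(50,158),q(350,207),ang(q(50,158),q(350,207))+90)
# pen centring
a=atz(t8,190+723/5,130+92/5,.045);b=atz(t8,190+675/5,130+464/5,.045);print("pen top",a,b,(a+b)/2,np.linalg.norm(a-b))
s8=load("scene8")
a=atz(s8,280+355/5,120+583/5,.045);b=atz(s8,280+180/5,120+318/5,.045);print("pen sc",a,b,(a+b)/2,np.linalg.norm(a-b))
E
```

```text
base edges yaw -7.086300088015808 -7.616281097185477 -7.444127042479693
left outer [array([0.6275, 0.2645, 0.093 ]), array([0.572 , 0.2714, 0.093 ])] -7.18284168423559
right outer [array([0.6233, 0.2113, 0.093 ]), array([0.5651, 0.2205, 0.093 ])] -9.007772889309829
marks [0.6017 0.2635 0.093 ] [0.5958 0.2212 0.093 ]
white tip [0.605  0.2531 0.113 ] [0.6014 0.2281 0.113 ] mid [0.6031 0.2407 0.113 ]
blue far edge [0.5812 0.2448 0.1   ] [0.5668 0.2464 0.1   ]
stage near edge [0.6678 0.3046 0.038 ] [0.6441 0.1574 0.038 ] -9.154951757186822
pen top [ 0.7003 -0.0224  0.045 ] [ 0.52   -0.0001  0.045 ] [ 0.6101 -0.0112  0.045 ] 0.18171431967756219
pen sc [ 0.6962 -0.0196  0.045 ] [0.5224 0.005  0.045 ] [ 0.6093 -0.0073  0.045 ] 0.1755381652315097
```

Call:
{"name": "move_arm", "arguments": {"motion": [{"gripper": 1,"xyz": [0.2,0.6,0],"rot": [0,0,-0.12]},{"gripper": 1,"xyz": [0.2,0.9,0],"rot": [0,0,0]},{"gripper": 1,"xyz": [0.2,0.9,0],"rot": [0,0,0]},{"gripper": 1,"xyz": [0.2,0.9,0],"rot": [0,0,0]},{"gripper": 1,"xyz": [0.2,0.9,0],"rot": [0,0,0]},{"gripper": 1,"xyz": [0.2,0.9,0],"rot": [0,0,0]},{"gripper": 1,"xyz": [0.2,0.9,0],"rot": [0,0,0]},{"gripper": 1,"xyz": [0.2,0.65,0],"rot": [0,0,0]},{"gripper": 1,"xyz": [0,0,-0.8],"rot": [0,0,0]},{"gripper": 1,"xyz": [0,0,-0.6],"rot": [0,0,0]},{"gripper": 1,"xyz": [0,0,-0.2],"rot": [0,0,0]},{"gripper": 1,"xyz": [0,0,0],"rot": [0,0,0]}]}}

```text
time_s: 11.32
tcp_pos: [0.5468, 0.2489, 0.1372]
tcp_rot: [2.059, -2.366, -0.004]
wrist_force: [0.2, -0.2, 0.0]
width: -0.001
```

```bash
python3 - <<'E'
from snap import *
np.set_printoptions(precision=4,suppress=True)
t,s=snap("9")
st=r.sense();M=R.from_rotvec(st["tcp_rot"]).as_matrix();print(st["tcp_pos"],M,st["qpos"])
crop(s["img"],350,100,90,90,7,"pics/s9.png")
E
```

```text
[0.5482 0.2494 0.1398] [[-0.1379 -0.9904 -0.0013]
 [-0.9904  0.1379  0.0003]
 [-0.0001  0.0013 -1.    ]] [0.3324 0.2452 1.4    0.0007 1.4975 2.0415]
```

View pics/s9.png

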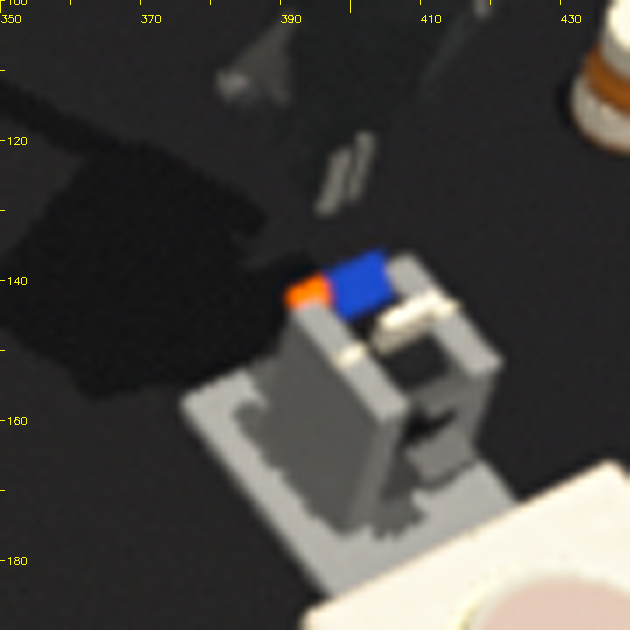

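Call:
{"name": "move_arm", "arguments": {"motion": [{"gripper": 1,"xyz": [0,0,-0.5],"rot": [0,0,0]},{"gripper": 1,"xyz": [0,0,-0.5],"rot": [0,0,0]},{"gripper": 1,"xyz": [0,0,-0.25],"rot": [0,0,0]},{"gripper": 1,"xyz": [0,0,0],"rot": [0,0,0]},{"gripper": 1,"xyz": [0,0,0],"rot": [0,0,0]}]}}

```text
time_s: 11.83
tcp_pos: [0.5476, 0.2496, 0.1067]
tcp_rot: [2.061, -2.367, -0.004]
wrist_force: [0.7, 0.5, 0.4]
width: -0.002
```

```bash
python3 - <<'E'
from snap import *
np.set_printoptions(precision=4,suppress=True)
t,s=snap("10")
st=r.sense();print(st["tcp_pos"],st["wrist_force"])
crop(s["img"],370,100,70,70,8,"pics/s10.png")
E
```

```text
[0.5484 0.2499 0.108 ] [ 0.2173 -0.2519 -0.14  ]
```

View pics/s10.png

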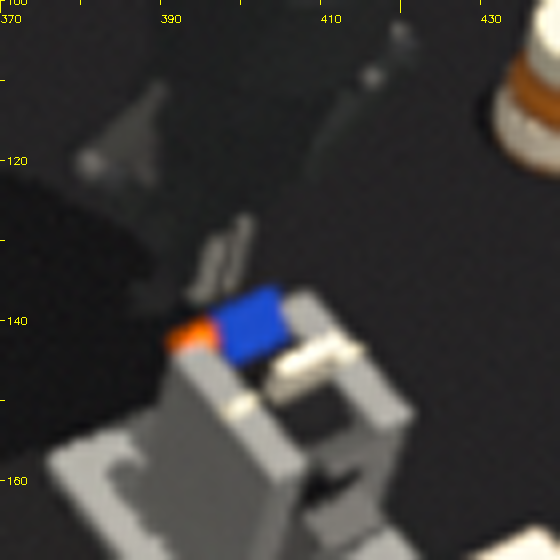

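Call:
{"name": "move_arm", "arguments": {"motion": [{"gripper": 1,"xyz": [0.2,-0.027,0.1],"rot": [0,0,0]},{"gripper": 1,"xyz": [0.2,-0.027,0.1],"rot": [0,0,0]},{"gripper": 1,"xyz": [0.2,-0.027,0.05],"rot": [0,0,0]},{"gripper": 1,"xyz": [0.2,-0.027,0],"rot": [0,0,0]},{"gripper": 1,"xyz": [0.2,-0.027,0],"rot": [0,0,0]},{"gripper": 1,"xyz": [0,0,0],"rot": [0,0,0]}]}}

```text
time_s: 12.43
tcp_pos: [0.5761, 0.2465, 0.1223]
tcp_rot: [-2.059, 2.365, -0.005]
wrist_force: [-6.9, -4.2, 20.5]
width: -0.004
```

```bash
python3 - <<'E'
from snap import *
np.set_printoptions(precision=4,suppress=True)
t,s=snap("11")
st=r.sense();print(st["tcp_pos"],st["wrist_force"])
crop(s["img"],370,100,70,70,8,"pics/s11.png")
E
```

```text
[0.5762 0.2465 0.1223] [-6.5009 -3.6621 20.0734]
```

View pics/s11.png

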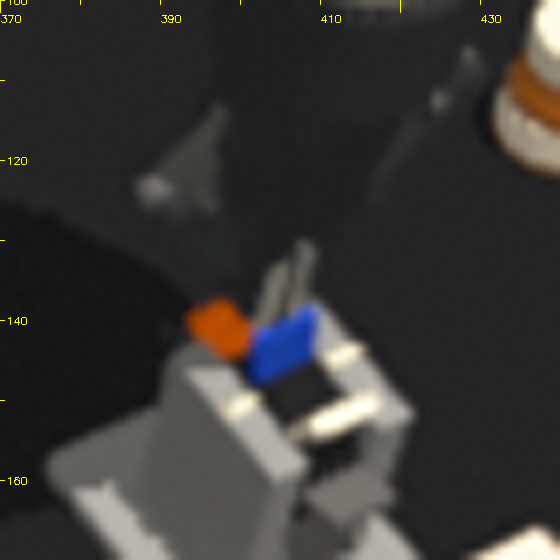

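Call:
{"name": "move_arm", "arguments": {"motion": [{"gripper": 1,"xyz": [-0.05,0,0.3],"rot": [0,0,0]},{"gripper": 1,"xyz": [0,0,0.6],"rot": [0,0,0]},{"gripper": 1,"xyz": [-0.4,0.05,0.3],"rot": [0,0,0]},{"gripper": 1,"xyz": [-1,0.13,0],"rot": [0,0,0]},{"gripper": 1,"xyz": [-1,0.13,0],"rot": [0,0,0]},{"gripper": 1,"xyz": [0,0,0],"rot": [0,0,0]}]}}

```text
time_s: 13.03
tcp_pos: [0.508, 0.255, 0.1442]
tcp_rot: [2.063, -2.364, -0.006]
wrist_force: [-0.1, 0.6, 0.3]
width: -0.001
```

```bash
python3 - <<'E'
from snap import *
np.set_printoptions(precision=4,suppress=True)
t,s=snap("12")
st=r.sense();print(st["tcp_pos"],st["wrist_force"])
crop(s["img"],370,100,70,70,8,"pics/s12.png")
crop(t["img"],195,155,60,70,8,"pics/t12.png")
E
```

```text
[0.5114 0.2545 0.1445] [ 0.0878 -0.1678  1.4521]
```

View pics/s12.png

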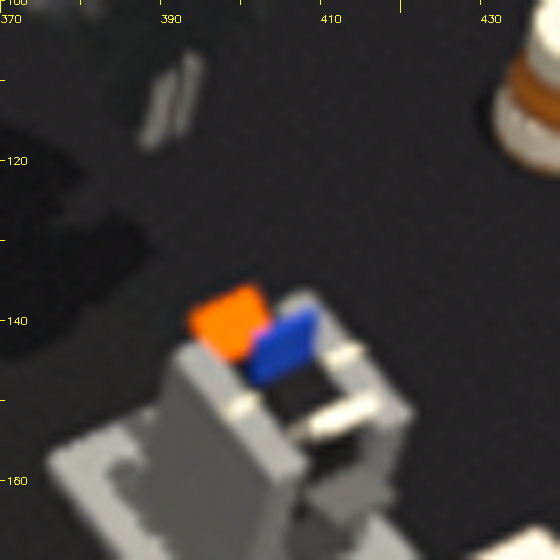

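View pics/t12.png

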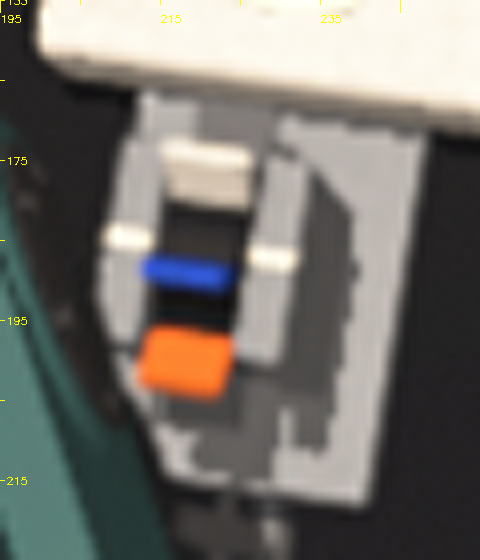

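```bash
python3 - <<'E'
from snap import *
np.set_printoptions(precision=4,suppress=True)
print(r.finger_overhang)
s=load("scene10");t=load("top12");s9=load("scene9")
ex=np.array([.991,-.134,0]);ey=np.array([.134,.991,0])
for nm,f,T in(("10",s,np.array([.548,.2497,.1075])),("9",s9,np.array([.5478,.2492,.139])),("12",load("scene12"),np.array([.5105,.2547,.1445]))):
  for dz in(0,-.007,-.014,-.02): print(nm,dz,proj(f,[T+ex*k+ey*j+[0,0,dz] for k in(.011,) for j in(-.004,.004)]).ravel())
w=lambda x,y,z,f=t:atz(f,195+x/8,155+y/8,z)
h=np.array([.5987,.2424,.065])
for nm,p in(("blue",w(187,271,.1125)),("orange tip edge",w(190,345,.1)),("o far edge lead",w(195,333,.1)),("white",w(208,150,.1)),):
    d=p-h;print(nm,p,d@ex,np.degrees(np.arctan2(d@ex,d[2])))
E
```

```text
0.014
10 0 [396.2454 134.464  398.712  133.3214]
10 -0.007 [395.7949 136.1361 398.2495 134.9964]
10 -0.014 [395.3492 137.7908 397.7918 136.6539]
10 -0.02 [394.9708 139.1955 397.4033 138.061 ]
9 0 [398.1381 126.7572 400.661  125.6017]
9 -0.007 [397.6666 128.5112 400.1769 127.3586]
9 -0.014 [397.2002 130.2465 399.698  129.0967]
9 -0.02 [396.8043 131.7193 399.2915 130.5719]
12 0 [390.3143 115.5712 392.8249 114.4497]
12 -0.007 [389.8895 117.3657 392.3876 116.2467]
12 -0.014 [389.4692 119.1412 391.9549 118.0248]
12 -0.02 [389.1124 120.6482 391.5876 119.534 ]
blue [0.5891 0.2421 0.1125] -0.009472487985956617 -11.278019564601903
orange tip edge [0.5697 0.243  0.1   ] -0.02880038583819192 -39.449876827555464
o far edge lead [0.5732 0.2417 0.1   ] -0.02518985287839965 -35.74294590317297
white [0.6263 0.2397 0.1   ] 0.027672166611895043 38.33107166747632
```

Call:
{"name": "move_arm", "arguments": {"motion": [{"gripper": 1,"xyz": [0,0,-0.6],"rot": [0,0,0]},{"gripper": 1,"xyz": [0,0,-0.8],"rot": [0,0,0]},{"gripper": 1,"xyz": [0,0,-0.6],"rot": [0,0,0]},{"gripper": 1,"xyz": [0.5,-0.065,0],"rot": [0,0,0]},{"gripper": 1,"xyz": [0.5,-0.065,0],"rot": [0,0,0]},{"gripper": 1,"xyz": [0.13,-0.02,0],"rot": [0,0,0]},{"gripper": 1,"xyz": [0,0,0],"rot": [0,0,0]},{"gripper": 1,"xyz": [0,0,0],"rot": [0,0,0]}]}}

```text
time_s: 13.8
tcp_pos: [0.5406, 0.2504, 0.0942]
tcp_rot: [2.062, -2.369, -0.003]
wrist_force: [0.1, -0.2, 0.1]
width: 0.001
```

```bash
python3 - <<'E'
from snap import *
np.set_printoptions(precision=4,suppress=True)
t,s=snap("13")
st=r.sense();print(st["tcp_pos"],st["wrist_force"])
crop(s["img"],370,100,70,70,8,"pics/s13.png")
E
```

```text
[0.54   0.2506 0.0943] [0.0855 0.5165 0.4736]
```

View pics/s13.png

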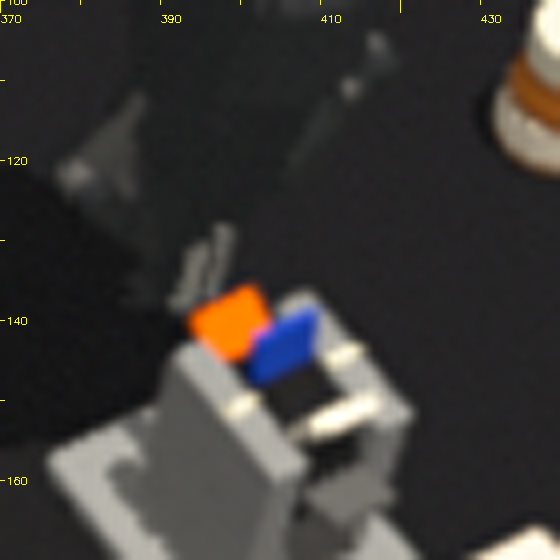

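Call:
{"name": "move_arm", "arguments": {"motion": [{"gripper": 1,"xyz": [0.2,-0.027,0.04],"rot": [0,0,0]},{"gripper": 1,"xyz": [0.16,-0.022,0.15],"rot": [0,0,0]},{"gripper": 1,"xyz": [0.12,-0.016,0.18],"rot": [0,0,0]},{"gripper": 1,"xyz": [0.12,-0.016,0.24],"rot": [0,0,0]},{"gripper": 1,"xyz": [0.16,-0.022,0.1],"rot": [0,0,0]},{"gripper": 1,"xyz": [0,0,0],"rot": [0,0,0]}]}}

```text
time_s: 14.4
tcp_pos: [0.5607, 0.2479, 0.1136]
tcp_rot: [-2.062, 2.368, -0.0]
wrist_force: [-0.3, -0.4, 0.8]
width: 0.004
```

```bash
python3 - <<'E'
from snap import *
np.set_printoptions(precision=4,suppress=True)
t,s=snap("14")
st=r.sense();print(st["tcp_pos"],st["wrist_force"])
crop(s["img"],370,100,70,70,8,"pics/s14.png")
E
```

```text
[0.5601 0.2479 0.1125] [-0.5634 -0.0059 -0.0896]
```

View pics/s14.png

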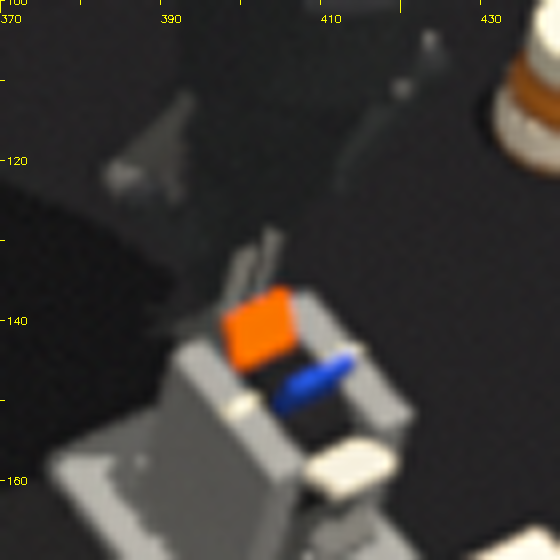

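Call:
{"name": "move_arm", "arguments": {"motion": [{"gripper": 1,"xyz": [0.2,-0.027,0.05],"rot": [0,0,0]},{"gripper": 1,"xyz": [0.2,-0.027,0.05],"rot": [0,0,0]},{"gripper": 1,"xyz": [0.2,-0.027,0],"rot": [0,0,0]},{"gripper": 1,"xyz": [0.15,-0.02,0],"rot": [0,0,0]},{"gripper": 1,"xyz": [0.1,-0.013,0],"rot": [0,0,0]},{"gripper": 1,"xyz": [0,0,0],"rot": [0,0,0]}]}}

```text
time_s: 15.0
tcp_pos: [0.5813, 0.2448, 0.114]
tcp_rot: [2.062, -2.369, -0.001]
wrist_force: [-0.7, -0.5, -0.2]
width: -0.0
```

```bash
python3 - <<'E'
from snap import *
np.set_printoptions(precision=4,suppress=True)
t,s=snap("15")
st=r.sense();print(st["tcp_pos"],st["wrist_force"])
crop(s["img"],370,100,70,70,8,"pics/s15.png")
crop(t["img"],195,155,60,70,8,"pics/t15.png")
E
```

```text
[0.5807 0.2449 0.1139] [ 0.0179 -0.2865 -0.0079]
```

View pics/s15.png

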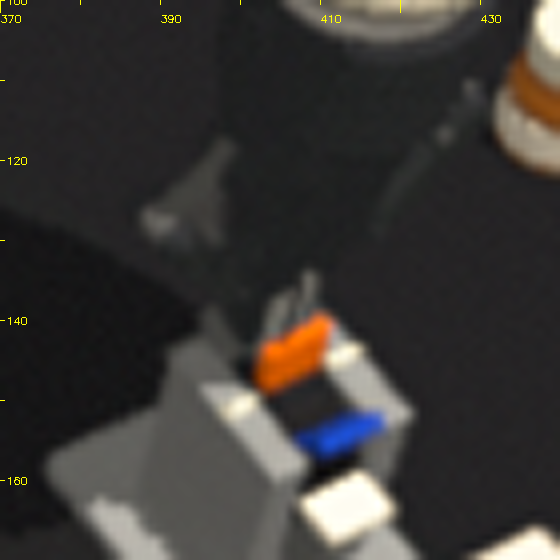

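Call:
{"name": "move_arm", "arguments": {"motion": [{"gripper": 1,"xyz": [0.06,-0.008,0],"rot": [0,0,0]},{"gripper": 1,"xyz": [0.06,-0.008,0],"rot": [0,0,0]},{"gripper": 1,"xyz": [0,0,0],"rot": [0,0,0]},{"gripper": 1,"xyz": [-0.1,0.013,0.05],"rot": [0,0,0]},{"gripper": 1,"xyz": [0,0,0.6],"rot": [0,0,0]},{"gripper": 1,"xyz": [-0.5,0.06,0.6],"rot": [0,0,0]},{"gripper": 1,"xyz": [-0.9,0.12,0],"rot": [0,0,0]},{"gripper": 1,"xyz": [-0.9,0.12,0],"rot": [0,0,0]},{"gripper": 1,"xyz": [-0.4,0.05,0],"rot": [0,0,0]},{"gripper": 1,"xyz": [0,0,0],"rot": [0,0,0]}]}}

```text
time_s: 15.93
tcp_pos: [0.5117, 0.2542, 0.1459]
tcp_rot: [2.064, -2.366, -0.003]
wrist_force: [0.1, 0.2, -0.3]
width: -0.001
```

```bash
python3 - <<'E'
from snap import *
np.set_printoptions(precision=4,suppress=True)
t,s=snap("16")
st=r.sense();print(st["tcp_pos"],st["wrist_force"])
crop(s["img"],380,125,50,50,14,"pics/s16.png")
crop(t["img"],200,165,40,45,13,"pics/t16.png")
E
```

```text
[0.5138 0.2538 0.1458] [ 0.2512 -0.3258  0.0526]
```

View pics/s16.png

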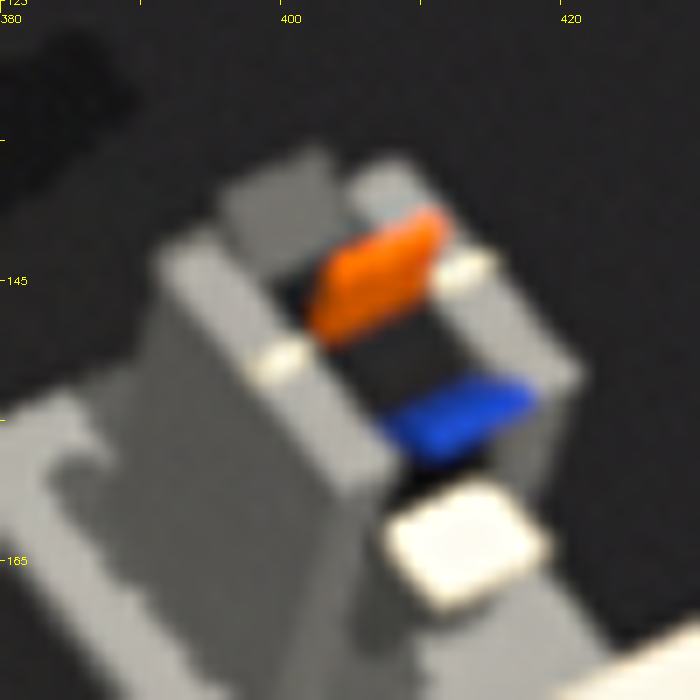

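View pics/t16.png

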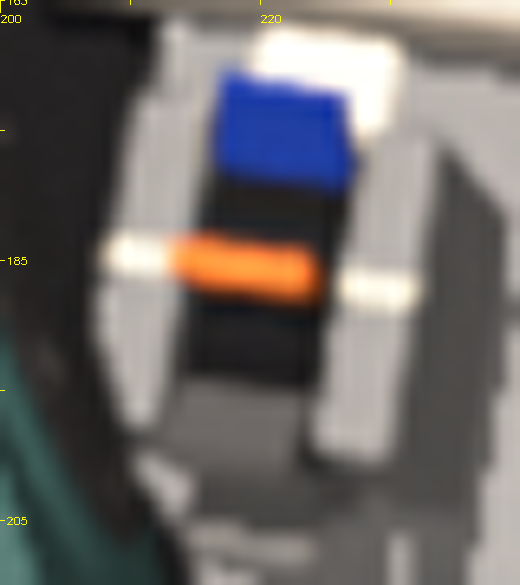

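```bash
cat > fit.py <<'E'
from h import *
from scipy.optimize import minimize,least_squares
yaw=np.radians(-7.7)
Rz=R.from_euler("z",yaw)
def tipc(h,th): # tip centre, and ends in y
    return h+Rz.apply([[.048*np.sin(th),y,.065+.048*np.cos(th)] for y in(-.012,.012)])
def run(f,mL,mR,oR,oL):
    a,b=atz(f,*mL,.093),atz(f,*mR,.093); h=(a+b)/2; h[2]=0
    # th from orange tip ends
    res=least_squares(lambda p:(proj(f,tipc(h+Rz.apply([0,p[1],0]),p[0]))-np.array([oR,oL])).ravel(),[0,0])
    print(h,"yaw",np.degrees(np.arctan2(-(a-b)[0],(a-b)[1])),"theta deg",np.degrees(res.x[0]),"dy",res.x[1],"resid",res.fun)
E
python3 - <<'E'
from fit import *
t=load("top16");s=load("scene16")
T=lambda x,y:(200+x/13,165+y/13)
S=lambda x,y:(380+x/14,125+y/14)
run(t,T(140,256),T(378,289),T(318,277),T(177,258))
E
python3 - <<'E'
from fit import *
s=load("scene16")
# overlay model tip/ridge for several theta
S=lambda x,y:(380+x/14,125+y/14)
a,b=atz(s,*S(465,272),.093),atz(s,*S(282,362),.093);h=(a+b)/2;h[2]=0;print(a,b,h)
for th in(-6,-3,0,3):
    th=np.radians(th);e=[.012,-.012]
    P=[]
    for rr in(.048,.030):
        for dx in(.0025,-.0025):
            for y in e: P.append(h+Rz.apply([rr*np.sin(th)+dx*np.cos(th),y,.065+rr*np.cos(th)-dx*np.sin(th)]))
    p=(proj(s,P)-[380,125])*14
    print(np.degrees(th).round(),p[:6].round().tolist())
E
```

```text
[0.59899341 0.24267349 0.        ] yaw -7.627644667340398 theta deg -2.533384521802647 dy -0.0022447945009423016 resid [-0.24258872 -0.00573824  0.24344809  0.00627266]
[0.60312949 0.2675045  0.093     ] [0.59789681 0.22494148 0.093     ] [0.60051315 0.24622299 0.        ]
-6.0 [[439.0, 217.0], [334.0, 267.0], [423.0, 200.0], [318.0, 250.0], [426.0, 283.0], [322.0, 332.0]]
-3.0 [[447.0, 226.0], [342.0, 276.0], [431.0, 208.0], [326.0, 258.0], [431.0, 289.0], [327.0, 338.0]]
0.0 [[455.0, 236.0], [350.0, 285.0], [439.0, 217.0], [334.0, 267.0], [435.0, 295.0], [332.0, 344.0]]
3.0 [[463.0, 246.0], [358.0, 295.0], [447.0, 226.0], [342.0, 276.0], [440.0, 301.0], [337.0, 351.0]]
```

Call:
{"name": "move_arm", "arguments": {"motion": [{"gripper": 1,"xyz": [0.8,-0.104,0],"rot": [0,0,0]},{"gripper": 1,"xyz": [0.9,-0.117,0],"rot": [0,0,0]},{"gripper": 1,"xyz": [0.7,-0.091,0],"rot": [0,0,0]},{"gripper": 1,"xyz": [0.2,-0.026,0],"rot": [0,0,0]},{"gripper": 1,"xyz": [0,0,0],"rot": [0,0,0]},{"gripper": 1,"xyz": [0,0,-0.5],"rot": [0,0,0]},{"gripper": 1,"xyz": [0,0,-0.45],"rot": [0,0,0]},{"gripper": 1,"xyz": [0,0,-0.15],"rot": [0,0,0]},{"gripper": 1,"xyz": [0,0,0],"rot": [0,0,0]}]}}

```text
time_s: 16.78
tcp_pos: [0.5762, 0.245, 0.115]
tcp_rot: [2.059, -2.364, -0.006]
wrist_force: [-0.7, 0.2, -0.8]
width: 0.003
```

```bash
python3 - <<'E'
from snap import *
np.set_printoptions(precision=4,suppress=True)
t,s=snap("17")
st=r.sense();print(st["tcp_pos"],st["wrist_force"])
crop(s["img"],380,110,50,60,10,"pics/s17.png")
E
```

```text
[0.5776 0.2454 0.1174] [0.1804 0.4005 1.1153]
```

View pics/s17.png

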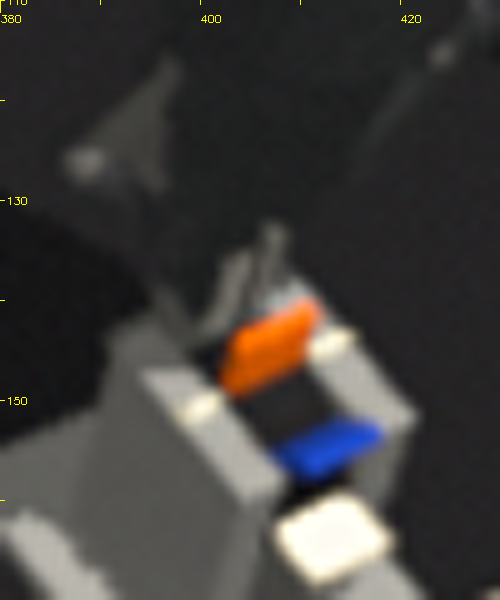

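Call:
{"name": "move_arm", "arguments": {"motion": [{"gripper": 1,"xyz": [0.1,-0.013,0],"rot": [0,0,0]},{"gripper": 1,"xyz": [0.1,-0.013,0],"rot": [0,0,0]},{"gripper": 1,"xyz": [0.05,-0.007,0],"rot": [0,0,0]},{"gripper": 1,"xyz": [0.05,-0.007,0],"rot": [0,0,0]},{"gripper": 1,"xyz": [0,0,0],"rot": [0,0,0]},{"gripper": 1,"xyz": [-0.12,0.016,0.05],"rot": [0,0,0]},{"gripper": 1,"xyz": [0,0,0.6],"rot": [0,0,0]},{"gripper": 1,"xyz": [-0.5,0.06,0.6],"rot": [0,0,0]},{"gripper": 1,"xyz": [-0.9,0.12,0.5],"rot": [0,0,0]},{"gripper": 1,"xyz": [-0.9,0.12,0],"rot": [0,0,0]},{"gripper": 1,"xyz": [-0.6,0.05,0],"rot": [0,0,0]},{"gripper": 1,"xyz": [0,0,0],"rot": [0,0,0]}]}}

```text
time_s: 17.88
tcp_pos: [0.508, 0.254, 0.1626]
tcp_rot: [2.064, -2.366, -0.003]
wrist_force: [-0.5, 0.5, -0.5]
width: 0.001
```

```bash
python3 - <<'E'
from snap import *
np.set_printoptions(precision=4,suppress=True)
t,s=snap("18")
st=r.sense();print(st["tcp_pos"],st["wrist_force"])
crop(s["img"],380,125,50,50,14,"pics/s18.png")
crop(t["img"],200,165,40,45,13,"pics/t18.png")
E
```

```text
[0.5103 0.2535 0.1622] [ 0.4671 -0.321   0.1495]
```

View pics/s18.png

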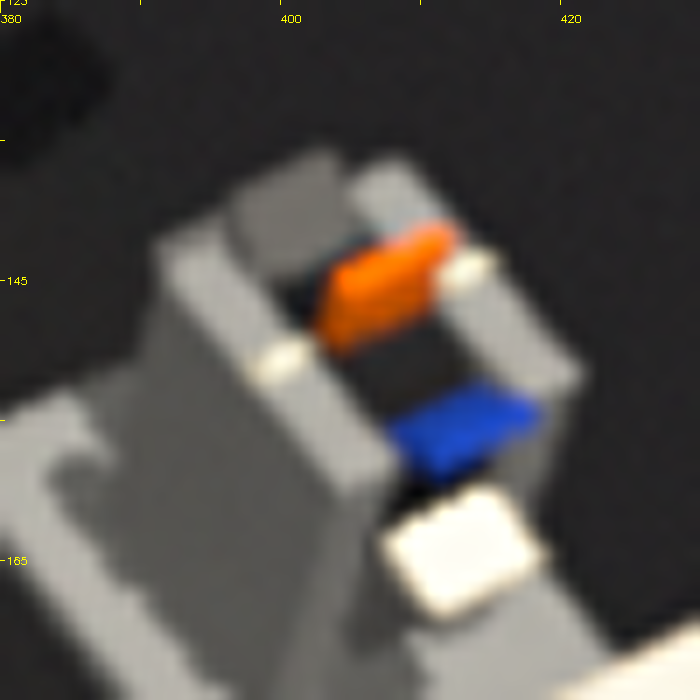

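View pics/t18.png

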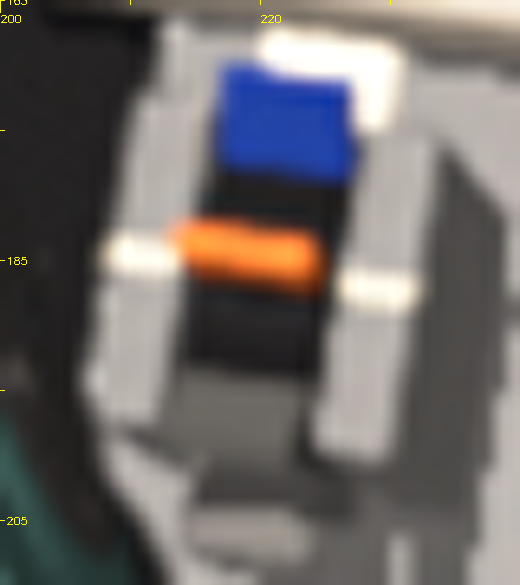

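```bash
python3 - <<'E'
from fit import *
import cv2
for n in("16","18"):
    t=load("top"+n);s=load("scene"+n)
    for nm,f in(("t",t),("s",s)):
        g=cv2.cvtColor(f["img"],cv2.COLOR_BGR2HSV)
        m=((g[...,0]>3)&(g[...,0]<18)&(g[...,1]>140)&(g[...,2]>100)).astype(np.uint8)
        x0,y0,x1,y1=(205,170,240,205) if nm=="t" else (385,130,425,165)
        ys,xs=np.nonzero(m[y0:y1,x0:x1]); obs=np.array([xs.mean()+x0,ys.mean()+y0])
        a,b=(atz(f,200+140/13,165+256/13,.093),atz(f,200+378/13,165+289/13,.093)) if nm=="t" else (atz(f,380+465/14,125+272/14,.093),atz(f,380+282/14,125+362/14,.093))
        h=(a+b)/2;h[2]=0
        out=[]
        for thd in np.arange(-8,8.1,1):
            th=np.radians(thd);P=[]
            for rr in(.048,.030):
                for dx in(.0025,-.0025):
                    for y in(-.012,.012): P.append(h+Rz.apply([rr*np.sin(th)+dx*np.cos(th),y,.065+rr*np.cos(th)-dx*np.sin(th)]))
            p=proj(f,P)
            H=cv2.convexHull((p*16).astype(np.float32)); M=cv2.moments(H);c=np.array([M["m10"],M["m01"]])/M["m00"]/16
            ex=proj(f,[h+[0,0,.1],h+Rz.apply([.01,0,.1])]);e=ex[1]-ex[0];e/=np.linalg.norm(e)
            out.append((c-obs)@e)
        print(n,nm,"px",len(xs),"theta",np.interp(0,out,np.arange(-8,8.1,1)))
E
```

```text
16 t px 44 theta 0.0655160097263896
16 s px 54 theta -5.009639709094657
18 t px 46 theta 4.064873961030729
18 s px 51 theta -1.5915903106936078
```

```bash
python3 - <<'E'
from fit import *
t=load("top18")
T=lambda x,y:(200+x/13,165+y/13)
run(t,T(142,256),T(378,289),T(318,264),T(177,242))
for thd in(-3,0,3):
    th=np.radians(thd);a,b=atz(t,*T(141,256),.093),atz(t,*T(378,289),.093);h=(a+b)/2;h[2]=0
    P=[h+Rz.apply([rr*np.sin(th)+dx*np.cos(th),y,.065+rr*np.cos(th)-dx*np.sin(th)]) for rr in(.048,.03) for dx in(.0025,-.0025) for y in(.012,-.012)]
    print(thd,((proj(t,P)-[200,165])*13).round().tolist())
I=cv2.imread("pics/s18.png");s=load("scene18");J=cv2.imread("pics/t18.png")
a,b=atz(s,380+465/14,125+272/14,.093),atz(s,380+282/14,125+362/14,.093);hs=(a+b)/2;hs[2]=0
for f,im,hh,o,k,nm in((s,I,hs,[380,125],14,"s"),(t,J,h,[200,165],13,"t")):
    P=[hh+Rz.apply([dx,y,.065+rr]) for rr in(.048,.03) for dx in(.0025,-.0025) for y in(.012,-.012)]
    p=((proj(f,P)-o)*k).round().astype(int)
    for q in([0,1,3,2],[0,1,5,4],[2,3,7,6]): cv2.polylines(im,[p[q]],True,(0,255,0),1)
    cv2.imwrite(f"pics/ov_{nm}.png",im)
E
```

```text
[0.59899419 0.2424942  0.        ] yaw -7.693487930299395 theta deg 0.442414515965165 dy -0.0016481974705120598 resid [-0.2440883  -0.1218445   0.24495249  0.12285254]
-3 [[170.0, 244.0], [305.0, 263.0], [166.0, 273.0], [300.0, 292.0], [192.0, 256.0], [324.0, 275.0], [187.0, 284.0], [320.0, 303.0]]
0 [[172.0, 230.0], [307.0, 249.0], [168.0, 258.0], [302.0, 277.0], [193.0, 248.0], [326.0, 266.0], [189.0, 275.0], [321.0, 294.0]]
3 [[175.0, 217.0], [310.0, 235.0], [170.0, 244.0], [305.0, 263.0], [195.0, 239.0], [327.0, 258.0], [190.0, 266.0], [323.0, 285.0]]
```

View pics/ov_s.png

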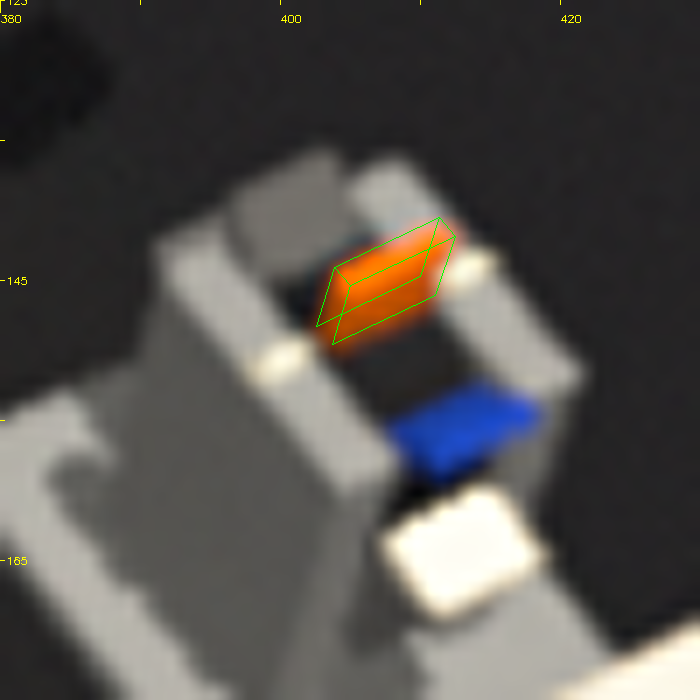

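View pics/ov_t.png

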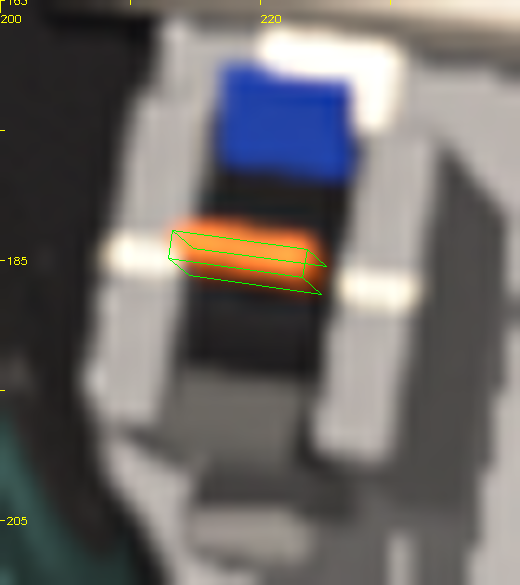

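Call:
{"name": "move_arm", "arguments": {"motion": [{"gripper": 1,"xyz": [-0.8,0,0.6],"rot": [0,0,0]},{"gripper": 1,"xyz": [-0.9,0,0.8],"rot": [0,0,0]},{"gripper": 1,"xyz": [-0.9,0,0.8],"rot": [0,0,0]},{"gripper": 1,"xyz": [-0.9,0,0.5],"rot": [0,0,0]},{"gripper": 1,"xyz": [-0.5,0,0],"rot": [0,0,0]},{"gripper": 1,"xyz": [0,0,0],"rot": [0,0,0]},{"gripper": 1,"xyz": [0,0,0],"rot": [0,0,0]}]}}

```text
time_s: 18.57
tcp_pos: [0.4107, 0.2533, 0.2285]
tcp_rot: [2.062, -2.368, -0.002]
wrist_force: [0.5, -0.2, 0.4]
width: 0.0
```

```bash
python3 - <<'E'
from snap import *
np.set_printoptions(precision=4,suppress=True)
t,s=snap("19")
cv2.imwrite("pics/t19.png",t["img"]);cv2.imwrite("pics/s19.png",s["img"])
T=lambda x,y:(200+x/13,165+y/13)
crop(t["img"],200,165,40,45,13,"pics/t19w.png")
for n,u in(("near",(325,252)),("far",(330,115))):
    for k in("top0","top19"):
        i=load(k)["img"][u[1]-25:u[1]+25,u[0]-25:u[0]+25].astype(int).sum(2)>300
        ys,xs=np.nonzero(i);print(n,k,xs.mean(),ys.mean(),i.sum())
E
```

```text
near top0 25.06431718061674 24.21057268722467 1135
near top19 25.06431718061674 24.21057268722467 1135
far top0 24.363369245837415 24.429970617042116 1021
far top19 24.363369245837415 24.429970617042116 1021
```

View pics/t19.png

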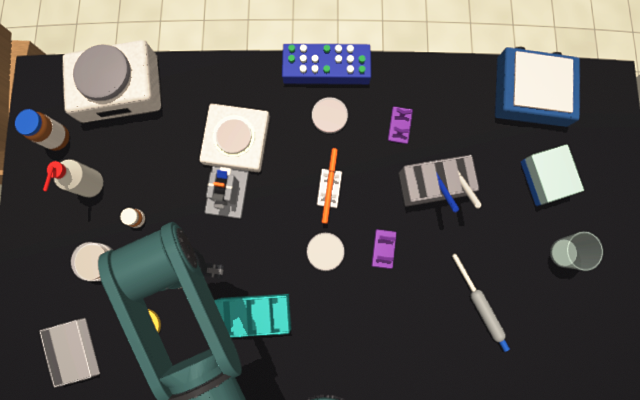

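View pics/s19.png

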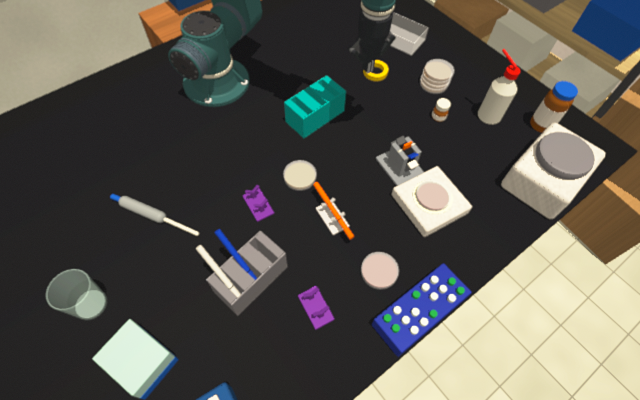

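View pics/t19w.png

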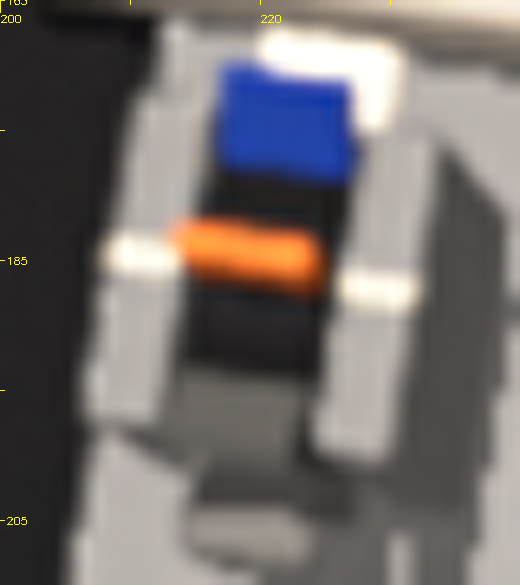

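The pen lies centred in the rest, from (334,149) to (324,222) in the top view. The dishes and the other two pens have not moved. The orange ridge stands between the white marks, and the arm is clear, so I'm handing in.

```bash
python3 - <<'E'
from plant import r
print(r.finish_job())
E
```

```text
the job is handed in; nothing more can be done
None
```

The orange pen is lying in both notches of the aluminium rest, and the colour wheel is turned so the orange ridge points straight up between the white marks. I handed the job in at about 18.7 s, with the arm clear of everything.

**Pen:** I put it down first. The two cameras place its centre within about 2 mm of the rest's centre along its length, in opposite directions.

**Wheel:** my first push, on the blue ridge, did not go cleanly. The fingertips rode up onto the ridge, with about 20 N at the wrist. I lifted off, pushed the orange ridge from behind instead, and then nudged it about 3° into place.

**Wheel angle checks:** these did not fully agree:

| Check | Camera | Result |
|---|---|---|
| Outline of the ridge | scene | about 0° |
| Outline of the ridge | top | about +1.5° |
| Ends of the ridge tip | top | +0.4° |
| Centroid of orange pixels (rougher) | scene | −1.6° |
| Centroid of orange pixels (rougher) | top | +4° |

I trusted the outline and tip checks and left it there, so the ridge is upright to within about 1 to 2°.

**Everything else:** the two dishes show the same pixel positions as at the start. The blue and white pens are still standing in the cup.

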